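Roll a clay pipe into the measuring cradle and clamp it

ROBOT

A 6-joint arm with a two-finger parallel gripper is mounted at the origin on the work surface. World frame = base frame: x ahead of the robot, y to its left, z up, the work surface at z = 0. Lengths are in m, angles in rad, forces in N, time in s.
With the tool pointing down it reaches from about 0.375 to 0.975 m from the base axis. Payload 3.8 kg.
Tool frame: the origin (TCP) lies midway between the tips of the shut fingers; the grasp point (between the pads) lies 19 mm behind it; z points along the fingers, y is the direction in which the jaws open and shut (so a half turn about z gives the same grasp; the last joint's range is limited). The gripper opens to 85 mm and grips with 20 to 120 N. Pads are 22 mm wide; open, the fingers measure 114 mm over their backs; the gripper's body (76 mm by 85 mm) begins 54 mm behind the grasp point. The pads swing forward as they close: fully open they stand 13 mm farther back than shut.
Start: joints at [-1.266, 0.264, 1.604, -0, 1.274, -0.037], TCP at [0.226, -0.636, 0.231] pointing down, gripper open.
Joint ranges: [-2.63, 2.63], [-0.94, 2.18], [0.31, 2.57], [-1.31, 4.45], [0, 2.66], [-2.55, 2.55]. Speed limits (rad/s): [2.57, 2.57, 3.14, 3.14, 3.14, 3.14].

INTERFACE

Orientations are given as a rotation vector (axis times angle).
In Python, from workcell import bot gives the robot as it stands. The module is installed in compiled form; this text tells all that it offers.
- The arm moves only by the tool play_rows, never from a script. Its argument "series" is a list of rows, each an object with "translation": the shift along the tool's x, y, z in m, a list of three; "spin": the turn about the tool's z in units of 5 degrees (1.0 is 5 degrees). In form: [{"translation": [dx, dy, dz], "spin": spin}, ...]. A call has 1 to 5 rows; each row shifts and turns the commanded pose from where the row before left it, along the tool's axes as they then stand; what a row does not reach is not made up. A row lasts 1/10 s, in which the tool goes at most 50 mm and 8.59 degrees, less where a joint would pass 70% of its speed; a pose out of reach is approached as far as the arm can. A call is refused whole if a number of a shift passes 0.05 or a number of a turn 1, either way. A call with a gripper value outside its range is refused whole. "jaw" is the gripper's target within -1 to 1 (fully open at 1, half-way at 0, shut at -1), set as the call begins (left out, the last holds). The fingers move at their own pace and stop on an object; "force" is the grip in N (left out, the last holds). Time passes only in rows, so rows that do not move let the fingers close. It gives the time, the measured TCP pose, the force and the opening at its end, in the units of the state.
- bot.read_state(): the state, without advancing time (a new reading comes with each control period).
- bot.read_camera(name): name is "scene" or "top" or "wrist"; returns the picture (400x640x3 uint8, blue, green, red); there is no depth.
- bot.get_calibration(name): a dict with "fov_y" (degrees; the focal length in pixels is half the picture's height over the tangent of half this angle, whatever the lens; pixels are square), "cx", "cy" (the principal point, pixels), "R" (3x3) and "t" (3): a world point X has camera coordinates R X + t. Camera axes: x right, y down, z forward; pixel columns grow to the right and rows downward; lengths in m; the calibration is good to about 2 mm. A picture is of the moment at which its call begins: read the wrist's pose just before it. get_calibration takes no time and is no camera call; for the wrist camera it gives the pose at the moment of the call.
- bot.finish_job(): hands the job in, once; it reports no verdict.
The state is a dict: "time": time; "q": joint angles; "joint_vel": joint speeds; "joint_torque": joint torques, N m; "tool_pos": TCP position; "tcp_rot": TCP orientation; "wrist_force": force on the tool from outside, world axes, zero at the start; "torque": the same for the moment, N m; "width": opening from 0.0 (shut) to 1.0 (fully open).
Only numpy, scipy, OpenCV 4.12 (cv2) and the standard library are available. Lean on these libraries where they do the work, as an engineer would, in place of code of your own. Each camera call takes 0.05 s, during which the arm holds its last target. There are 200 camera calls.

TASK

Lift the black-and-white scale bar off the cradle's ramp and lay it flat inside the shallow cardboard tray, then set the long, straight-sided clay pipe on the ramp, lying along the vee and midway along its length, and let go so that it rests against the closed jaw. Press the jaw's paddle to open it fully, let the pipe roll down and settle in the vee by itself, then let the sprung jaw close on it. Leave the other clay pieces and everything else on the table where they are, and do not bump the light frame overhead.

Things in the scene. Friction and masses are not known exactly. Their poses are not given: they have to be found in the camera images.
- vee (a point): Where the centre of the pipe lies once it is seated in the vee of the fixed cradle: middle of the vee's length, 55 mm above the table. x runs along the vee (roughly away from the robot), y level across it towards the feed ramp, z up. The plywood base reaches 80 mm to -x, 170 mm to +x, 140 mm to +y and 150 mm to -y of this point. Vee faces slope 45 degrees, 100 mm long; the ramp-side lip is at y = 24 mm, 44 mm above the table. The cradle's place and heading vary.
- ramp (a point): Point on the surface of the grey feed ramp, 92 mm to +y of the vee, about half-way along x. The ramp is 130 mm long in x; it rises from the vee's lip (y = 24 mm) at 0.14 rad (8 degrees) to y = 130 mm from the vee, so that round things roll towards -y into the vee unless the jaw stops them. No side rails. This frame has the same axes as the vee's (level, not sloped).
- jaw (a joint): Angle of the aluminium sprung jaw, hinged on an axis along the vee's x, 70 mm to -y of the vee and 75 mm above the table. 0 = closed and empty; it then bars the ramp. It reads about 0.15 with the pipe clamped; the 50 mm pipe passes under it above 0.5; the stop is at 0.7. A spring closes it (0.28 N m at 0, 0.53 N m at 0.7).
- paddle (a point): Place to press on the jaw's black rubber thumb paddle (top face; the paddle reaches 22 mm to -x and 50 mm to +x of it and is 34 mm across): on the other side of the hinge from the ramp, 38 mm to -x and about 129 mm to -y of the vee, 101 mm above the table when the jaw is closed. Pushed down it opens the jaw: 39 mm lower at 0.6 rad (8 to 10 N). Let go, it springs back.
- hook (a point): Middle of the outer face of the jaw's downturned cross-bar (80 mm along x, 31 mm tall), the face against which the pipe rests on the ramp: with the jaw closed it is 42 mm to +y of the vee, and spans 51 to 82 mm above the table.
- lightframe: Grey light frame fixed over the cradle; origin above the vee at the frame's underside, 305 mm above the table; axes as the vee's. 22 mm thick, x -40 to +70 mm, y -145 to +125 mm; its opening, 60 mm (x) by 222 mm, is too narrow for a gripper: the tool must lean back towards -x by 25 degrees or more to work below it. Its post stands at x 142, y -125 mm, up to 445 mm above the table.
- pipe_center (a point): Centre of the piece to load: the straight plain terracotta pipe, 50 mm diameter, 120 mm long, x along its axis. It lies on one of three grey foam rests (44 mm wide, 60 mm long, 34 mm tall), its centre 55 mm above the table. It rolls easily. About 0.27 kg.
- stub_center (a point): Centre of a shorter straight terracotta pipe, 50 mm diameter, 80 mm long, x along its axis, on another foam rest. Not to be moved.
- bobbin_center (a point): Centre of a waisted terracotta bobbin, 120 mm long, 50 mm diameter at the two ends and 30 mm in the middle, x along its axis, on another foam rest. Not to be moved.
- scalebar_center (a point): Centre of the square-edged photographic scale bar, black and white segments: 130 mm (x) by 24 mm (y) by 30 mm (z), lying on the ramp with its x along the vee and tipped 0.14 rad with the ramp. About 70 g.
- tray: Fixed open shallow cardboard tray, origin at the centre of its underside: 170 mm (x) by 120 mm (y) by 26 mm tall, walls and floor 4 mm thick. The scale bar belongs in it.
- jar: Upright closed amber jar, 42 mm diameter, 85 mm tall, among the foam rests; origin at the centre of its base. Leave it.
- brush: Brush lying on the table, 160 mm long. Leave it.
- sherd1: Flat sherd, 70 x 49 x 9 mm. Leave it.
- sherd2: Flat sherd, 60 x 42 x 9 mm. Leave it.
- penpot: White cup, 70 mm diameter, 90 mm tall, to the right of the cradle; origin at its base centre. Leave it.
- pipe: The same pipe as point pipe_center; this origin is on its surface, 25 mm from its axis: use pipe_center.
- scalebar: The same bar as point scalebar_center; origin at the centre of its underside.

How it is judged:
By the outcome, as a careful person would: the job done as asked, in the order asked, and still so for the second after the job is handed in, with the robot touching nothing.
It also fails if it takes over 72 s, if anything falls off the work surface, if the arm or the gripper's body presses on something with over 40 N, if the wrist force passes 120 N, or if a joint passes its speed limit or range.

## Working session

There is one attempt and no reset: what is moved stays moved. The work goes in short steps, Python scripts to look and compute and a tool call to move; the robot and the scene stay as the last step left them, time stands still between calls to the robot, and variables do not carry over. Pictures are saved under pics/ and viewed, about 8 in all and at most 12, crops included, and the job is handed in when it is done.

Besides the shell and the picture viewer there is one more tool, called as a command line: name --argument value ..., lists and objects as JSON in quotes. play_rows: Moves the arm, as the interface text tells. Its arguments: {"type":"object","properties":{"series":{"type":"array","items":{"type":"object","properties":{"translation":{"type":"array","items":{"type":"number"}},"spin":{"type":"number"}}}},"jaw":{"type":"number"},"force":{"type":"number"}},"required":["series"]}

```bash
mkdir -p pics; ls
cat > h.py <<'E'
import numpy as np, cv2
from workcell import bot
from scipy.spatial.transform import Rotation as Ro
def K(c,shape=(400,640)):
    f=shape[0]/2/np.tan(np.radians(c["fov_y"])/2); return f
def proj(c,X):
    p=np.asarray(c["R"])@np.asarray(X,float)+np.asarray(c["t"]); f=K(c)
    return np.array([c["cx"]+f*p[0]/p[2],c["cy"]+f*p[1]/p[2]])
def ray(c,uv):
    R=np.asarray(c["R"]);t=np.asarray(c["t"]);f=K(c)
    d=R.T@np.array([(uv[0]-c["cx"])/f,(uv[1]-c["cy"])/f,1.]); return -R.T@t,d
def onz(c,uv,z):
    o,d=ray(c,uv); return o+d*(z-o[2])/d[2]
E
python3 - <<'E'
from h import *
s=bot.read_state(); print(s)
for n in("scene","top","wrist"):
    c=bot.get_calibration(n); im=bot.read_camera(n); cv2.imwrite(f"pics/{n}0.png",im)
    print(n,c)
E
```

```text
pics
{'time': 0.0, 'q': array([-1.26591750e+00,  2.64756914e-01,  1.60538694e+00,  3.83425519e-05,
        1.27373294e+00, -3.69120289e-02]), 'joint_vel': array([ 0.00014202, -0.00171787, -0.00044114, -0.0009044 ,  0.00085656,
       -0.0008129 ]), 'joint_torque': array([ 1.61177035e-03, -5.15105081e+01, -3.67315793e+01,  2.66331808e-04,
        1.26299678e-02,  1.68895202e-06]), 'tool_pos': array([ 0.2260208 , -0.63523971,  0.22995254]), 'tcp_rot': array([-3.09359616e+00, -5.33871094e-01,  4.21925571e-04]), 'wrist_force': array([-0.40225415, -0.91168735,  0.49480217]), 'torque': array([ 0.04773629, -0.02560093, -0.03233784]), 'width': 0.999373639513938}
scene {'fov_y': 45.88561924172963, 'cx': 319.8856087165538, 'cy': 195.58211319704154, 'R': array([[-0.39869171,  0.91706444, -0.00614195],
       [ 0.68145795,  0.29176713, -0.67118329],
       [-0.61372631, -0.2717807 , -0.74126599]]), 't': array([ 0.2356974 , -0.27821251,  1.88467017])}
top {'fov_y': 55.58179351288427, 'cx': 317.9548625022493, 'cy': 198.7930524799793, 'R': array([[ 0.02571567, -0.99966845, -0.00130515],
       [-0.98956618, -0.02527061, -0.14184557],
       [ 0.14176556,  0.00493919, -0.98988794]]), 't': array([-0.03975932,  0.65051391,  1.34632507])}
wrist {'fov_y': 68.29399025275411, 'cx': 321.79994599776654, 'cy': 199.25961603271034, 'R': array([[ 0.33428702, -0.94246633, -0.0030674 ],
       [-0.9095931 , -0.32347582,  0.26077535],
       [-0.24676422, -0.08438373, -0.96539464]]), 't': array([-0.6745966 , -0.03286857,  0.38004505])}
```

View pics/top0.png

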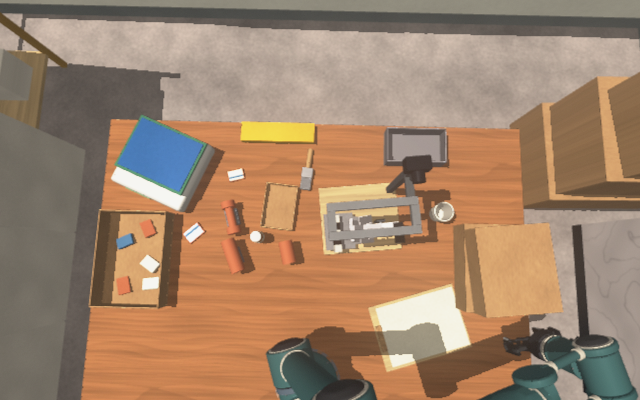

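View pics/scene0.png

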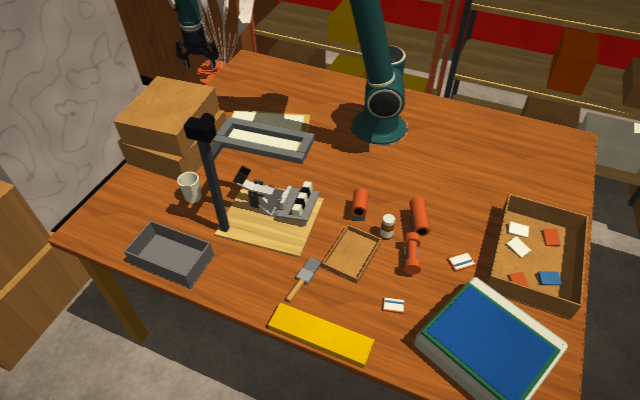

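Run:
```python
from h import *
im=cv2.imread("pics/top0.png")[140:280,210:470]
cv2.imwrite("pics/topc.png",cv2.resize(im,None,fx=3,fy=3,interpolation=cv2.INTER_CUBIC))
im=cv2.imread("pics/scene0.png")[140:290,180:440]
cv2.imwrite("pics/scenec.png",cv2.resize(im,None,fx=3,fy=3,interpolation=cv2.INTER_CUBIC))
for n in("scene","top","wrist"):
    c=bot.get_calibration(n);print(n,-c["R"].T@c["t"])
```

```text
scene [1.44023239 0.37724053 1.21175796]
top [ 0.45388648 -0.02995701  1.42493157]
wrist [ 0.28940979 -0.61439925  0.37355473]
```

View pics/topc.png

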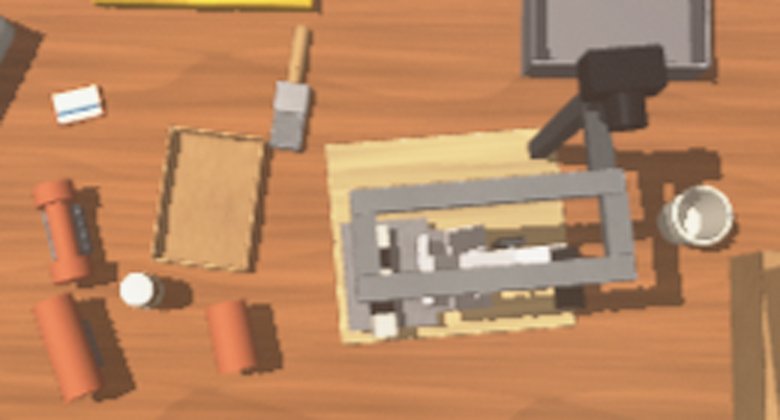

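View pics/scenec.png

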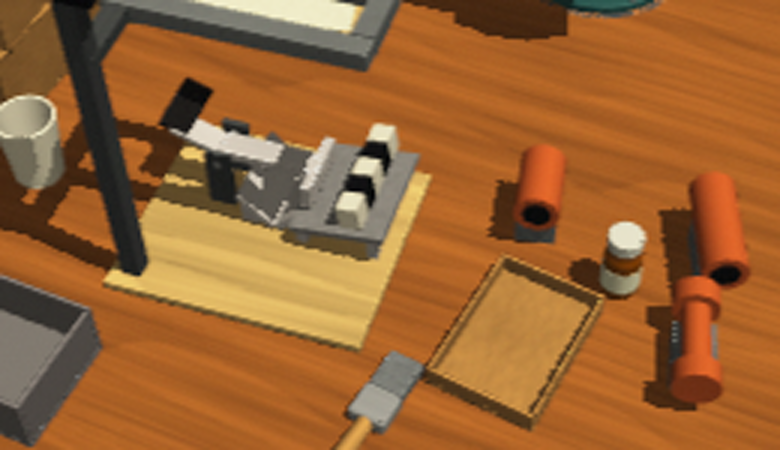

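Run:
```python
from h import *
c=bot.get_calibration("top")
f=lambda u,v,z: onz(c,(210+u/3,140+v/3),z)
print("frame");C=[f(*p,.327) for p in((350,190),(622,170),(635,280),(357,298))]
L=np.array([[70,125],[70,-145],[-40,-145],[-40,125]])/1e3
W=np.array(C)[:,:2];print(W)
def fit(L,W):
    a=L-L.mean(0);b=W-W.mean(0)
    th=np.arctan2((a[:,0]*b[:,1]-a[:,1]*b[:,0]).sum(),(a*b).sum())
    R=np.array([[np.cos(th),-np.sin(th)],[np.sin(th),np.cos(th)]])
    t=W.mean(0)-R@L.mean(0);return th,t,W-(L@R.T+t)
print(fit(L,W))
print("base, z .012")
W=np.array([f(*p,.012) for p in((327,145),(343,342),(575,322))])[:,:2]
L=np.array([[170,140],[-80,140],[-80,-150]])/1e3
print(W,fit(L,W))
print("tray z .026");W=np.array([f(*p,.026) for p in((172,126),(268,138),(248,270),(153,260))])[:,:2];print(W,W.mean(0))
for n,p,z in(("pipe ends",(58,302),.07),("",(86,392),.07),("stub",(224,306),.07),("",(238,370),.07),("jar",(138,290),.085),("bar lo",(384,324),.08),("bar hi",(384,237),.08)): print(n,f(*p,z))
```

```text
frame
[[ 0.59839613 -0.0502332 ]
 [ 0.62482326 -0.31482005]
 [ 0.51815782 -0.32609015]
 [ 0.49408347 -0.05929496]]
(np.float64(0.09493714100391039), array([ 0.54298477, -0.17907654]), array([[-0.0024241 , -0.00222939],
       [-0.0015915 ,  0.00196791],
       [ 0.00124771,  0.00112522],
       [ 0.00276789, -0.00086374]]))
base, z .012
[[ 0.69622749 -0.02582631]
 [ 0.4514189  -0.05168494]
 [ 0.48311746 -0.33657841]] (np.float64(0.10938580436269289), array([ 0.54500514, -0.18146813]), array([[-0.00247813, -0.00207998],
       [ 0.00121911, -0.00064666],
       [ 0.00125902,  0.00272664]]))
tray z .026
[[0.71295973 0.16835324]
 [0.70080369 0.04793393]
 [0.53584701 0.06709574]
 [0.54511498 0.18422348]] [0.62368135 0.1169016 ]
pipe ends [0.48969499 0.2876125  0.07      ]
 [0.38586322 0.24866267 0.07      ]
stub [0.49003789 0.09093658 0.07      ]
 [0.41583414 0.0716572  0.07      ]
jar [0.50568336 0.19112277 0.085     ]
bar lo [ 0.47363655 -0.09817098  0.08      ]
bar hi [ 0.57581285 -0.09630845  0.08      ]
```

play_rows --series '[{"translation": [0,0,-0.05],"spin": 0.5},{"translation": [0,0,-0.05],"spin": 0.5},{"translation": [0,0,-0.05],"spin": 0.6},{"translation": [0,0,-0.05],"spin": 0.6},{"translation": [0,0,-0.05],"spin": 0.6}]' --jaw 1

```text
time: 0.65
tool_pos: [0.2261, -0.6355, 0.483]
tcp_rot: [-3.138, -0.15, 0.0]
wrist_force: [-0.5, -1.0, -0.9]
width: 0.996
```

play_rows --series '[{"translation": [0,0,-0.04],"spin": 0},{"translation": [0.03,-0.04,0],"spin": 0},{"translation": [0.03,-0.04,0],"spin": 0},{"translation": [0.03,-0.04,0],"spin": 0},{"translation": [0.03,-0.04,0],"spin": 0}]'

```text
time: 1.15
tool_pos: [0.3307, -0.4634, 0.5208]
tcp_rot: [-3.137, -0.152, 0.0]
wrist_force: [0.7, -0.6, 0.1]
width: 1.002
```

play_rows --series '[{"translation": [0.04,-0.03,0],"spin": 0},{"translation": [0.04,-0.03,0],"spin": 0},{"translation": [0.04,-0.03,0],"spin": 0},{"translation": [0.04,-0.03,0],"spin": 0},{"translation": [0.04,-0.03,0],"spin": 0}]'

```text
time: 1.65
tool_pos: [0.5156, -0.2946, 0.5211]
tcp_rot: [3.138, 0.153, -0.0]
wrist_force: [-1.1, -1.2, -0.1]
width: 0.998
```

play_rows --series '[{"translation": [0.035,-0.035,0],"spin": 0},{"translation": [0.035,-0.035,0],"spin": 0},{"translation": [0.035,-0.035,0],"spin": 0},{"translation": [0.035,-0.035,0],"spin": 0},{"translation": [0.035,-0.035,0],"spin": 0}]'

```text
time: 2.15
tool_pos: [0.6726, -0.1033, 0.5209]
tcp_rot: [3.138, 0.153, -0.001]
wrist_force: [0.7, -0.6, 0.9]
width: 1.002
```

play_rows --series '[{"translation": [0.035,-0.035,0],"spin": 0},{"translation": [0.035,-0.035,0],"spin": 0},{"translation": [0.035,-0.035,0],"spin": 0},{"translation": [0.035,-0.035,0],"spin": 0},{"translation": [0.035,-0.02,0],"spin": 0}]'

```text
time: 2.65
tool_pos: [0.8308, 0.0749, 0.5211]
tcp_rot: [-3.137, -0.157, 0.0]
wrist_force: [0.9, -0.2, 0.5]
width: 0.998
```

```bash
python3 -c "
from h import *
s=bot.read_state();print(s['time'],s['q'],s['tool_pos'],Ro.from_rotvec(s['tcp_rot']).as_matrix())"
```

```text
2.65 [5.96750994e-02 6.42897054e-01 5.50726731e-01 9.66828247e-04
 1.94816770e+00 1.53055624e+00] [0.83081271 0.07489524 0.52111167] [[ 9.94977018e-01  1.00103299e-01 -2.52238652e-04]
 [ 1.00103485e-01 -9.94976637e-01  8.85331110e-04]
 [-1.62347001e-04 -9.06134076e-04 -9.99999576e-01]]
```

play_rows --series '[{"translation": [0.03,0,0],"spin": 0},{"translation": [0.03,0,0],"spin": 0},{"translation": [0.03,0,0],"spin": 0},{"translation": [0.03,0,0],"spin": 0},{"translation": [0.03,0,0],"spin": 0}]'

```text
time: 3.15
tool_pos: [0.9153, 0.0798, 0.4818]
tcp_rot: [-3.134, -0.152, -0.105]
wrist_force: [-0.0, 0.6, 1.6]
width: 0.999
```

```bash
python3 -c "
from h import *
s=bot.read_state();print(s['time'],s['q'],s['tool_pos'],Ro.from_rotvec(s['tcp_rot']).as_matrix())"
```

```text
3.15 [5.92228948e-02 8.33704996e-01 3.10931206e-01 1.87518682e-03
 1.93018559e+00 1.53364237e+00] [0.91531482 0.07982621 0.48178903] [[ 9.93068438e-01  9.69167995e-02  6.64997065e-02]
 [ 9.67520358e-02 -9.95292187e-01  5.70138228e-03]
 [ 6.67391981e-02  7.72119187e-04 -9.97770156e-01]]
```

play_rows --series '[{"translation": [0.05,0,0],"spin": 0},{"translation": [0.05,0,0],"spin": 0},{"translation": [0.05,0,0],"spin": 0},{"translation": [0.05,0,0],"spin": 0},{"translation": [0.05,0,0],"spin": 0}]'

```text
time: 3.65
tool_pos: [1.0079, 0.0901, 0.4232]
tcp_rot: [-3.11, -0.151, -0.348]
wrist_force: [0.6, 0.1, 0.3]
width: 0.999
```

```bash
python3 -c "
from h import *
s=bot.read_state();print(s['time'],s['q'],s['tool_pos'],Ro.from_rotvec(s['tcp_rot']).as_matrix())"
```

```text
3.65 [0.0626169  0.9060487  0.31136288 0.00554245 1.70116142 1.53782558] [1.00791895 0.09005877 0.42318307] [[ 0.97062215  0.09653818  0.2203929 ]
 [ 0.09460743 -0.99532708  0.01932457]
 [ 0.22122858  0.00209395 -0.97521973]]
```

play_rows --series '[{"translation": [0.05,0,0],"spin": 0},{"translation": [0.05,0,0],"spin": 0},{"translation": [0.05,0,0],"spin": 0},{"translation": [0.05,0,0],"spin": 0},{"translation": [0.05,0,0],"spin": 0}]'

```text
time: 4.15
tool_pos: [1.0812, 0.0984, 0.4085]
tcp_rot: [-3.062, -0.149, -0.611]
wrist_force: [-0.6, -0.3, -0.8]
width: 0.996
```

play_rows --series '[{"translation": [-0.04,0,0],"spin": 0},{"translation": [-0.04,0,0],"spin": 0}]'

```text
time: 4.35
tool_pos: [1.0245, 0.0926, 0.38]
tcp_rot: [-3.063, -0.149, -0.607]
wrist_force: [2.0, -0.1, 1.2]
width: 0.994
```

```bash
python3 -c "
from h import *
s=bot.read_state();print(s['time'],s['q'],s['tool_pos'],Ro.from_rotvec(s['tcp_rot']).as_matrix())"
```

```text
4.35 [0.06257719 0.70749405 0.75387544 0.01039667 1.28897342 1.53547324] [1.02453549 0.09262427 0.37995118] [[ 0.91998219  0.09621601  0.37996743]
 [ 0.09013305 -0.99535553  0.03381431]
 [ 0.38145616  0.00313906 -0.9243816 ]]
```

play_rows --series '[{"translation": [0.05,0,0],"spin": 0},{"translation": [0.05,0,0],"spin": 0},{"translation": [0.05,0,0],"spin": 0},{"translation": [0.05,0,0],"spin": 0},{"translation": [0.05,0,0],"spin": 0}]'

```text
time: 4.85
tool_pos: [1.1209, 0.1029, 0.4241]
tcp_rot: [-3.014, -0.146, -0.797]
wrist_force: [0.1, 0.1, 0.9]
width: 0.999
```

```bash
python3 -c "
from h import *
s=bot.read_state();print(s['time'],s['q'],s['tool_pos'],Ro.from_rotvec(s['tcp_rot']).as_matrix())"
```

```text
4.85 [0.06576634 0.94429935 0.31090884 0.011948   1.36955683 1.54021138] [1.12089949 0.10285707 0.42413068] [[ 0.86514448  0.09591564  0.49226539]
 [ 0.08523159 -0.99538237  0.04415321]
 [ 0.49422728  0.00375765 -0.86932461]]
```

```bash
cat >> h.py <<'E'
V=np.array([.544,-.180]);TH=.100
def w(x,y,z=0,V=V,TH=TH):
    c,s=np.cos(TH),np.sin(TH);return np.array([V[0]+c*x-s*y,V[1]+s*x+c*y,z])
E
python3 - <<'E'
from h import *
Q=[([.26476,1.60539,1.27373],(.2260208,-.63524,.22995)),([.642897,.550727,1.948168],(.83081,.0749,.52111)),([.833705,.310931,1.930186],(.915315,.079826,.481789)),([.9060487,.31136,1.70116],(1.00792,.09006,.42318)),([.70749,.753875,1.28897],(1.024535,.092624,.379951)),([.9443,.310909,1.369557],(1.1209,.102857,.424131))]
A=[];b=[]
for q,p in Q:
    a,c,d=q[0],q[0]+q[1],sum(q); r=np.hypot(p[0],p[1])
    A.append([1,0,np.sin(a),np.sin(c),np.cos(c),np.sin(d)]);b.append(r)
    A.append([0,1,np.cos(a),np.cos(c),-np.sin(c),np.cos(d)]);b.append(p[2])
x,res,_,_=np.linalg.lstsq(np.array(A),np.array(b),rcond=None)
print(x,np.array(A)@x-b)
a1,h,L2,L3,E,D=x
# min wrist reach
def chk(p,lean=.517,head=.0895):
    wc=np.array([p[0]-D*np.sin(lean)*np.cos(head),p[1]-D*np.sin(lean)*np.sin(head),p[2]+D*np.cos(lean)])
    r=np.hypot(wc[0],wc[1])-a1;z=wc[2]-h
    L=np.hypot(L3,E);dd=np.hypot(r,z)
    g=np.arccos((dd**2-L2**2-L**2)/(2*L2*L)) # angle between
    q3=g+np.arctan2(-E,L3)*-1; q3b=g-np.arctan2(-E,L3)*-1
    return np.round([np.hypot(wc[0],wc[1]),wc[2],dd,g,q3,q3b],3)
c=np.cos
print("dist at q3=2.57",np.sqrt(L2**2+L3**2+E**2+2*L2*(L3*np.cos(2.57)-E*np.sin(2.57))))
for n,p in dict(pipe=(.437,.268,.05),pipeup=(.437,.268,.2),ramp=(.535,-.09,.06),rampup=(.535,-.09,.2),view=(.45,-.10,.2),view2=(.47,-.1,.12),back=(.42,-.1,.1)).items(): print(n,chk(np.array(p)))
E
```

```text
[4.96827078e-04 2.51818750e-01 5.11901099e-01 5.66163467e-01
 1.31698993e-03 3.47711366e-01] [-8.06158674e-07  8.22330622e-07 -5.93505014e-06 -6.61720623e-06
  2.51196471e-06  1.02155998e-06  4.83691534e-06  1.18603192e-05
  3.35404191e-06 -1.22919241e-06 -3.96171314e-06 -5.85781115e-06]
dist at q3=2.57 0.3071741173792927
pipe [0.367 0.352 0.38  2.428 2.431 2.426]
pipeup [0.367 0.502 0.444 2.299 2.301 2.297]
ramp [0.379 0.362 0.394 2.4   2.402 2.397]
rampup [0.379 0.502 0.454 2.278 2.281 2.276]
view [0.302 0.502 0.392 2.404 2.407 2.402]
view2 [0.32  0.422 0.362 2.463 2.465 2.461]
back [0.274 0.402 0.312 2.562 2.564 2.56 ]
```

play_rows --series '[{"translation": [-0.048,-0.0045,-0.009],"spin": 0},{"translation": [-0.048,-0.0045,-0.009],"spin": 0},{"translation": [-0.048,-0.0045,-0.009],"spin": 0},{"translation": [-0.048,-0.0045,-0.009],"spin": 0},{"translation": [-0.048,-0.0045,-0.009],"spin": 0}]'

```text
time: 5.35
tool_pos: [0.9186, 0.1031, 0.3582]
tcp_rot: [-3.013, -0.146, -0.797]
wrist_force: [1.4, -0.3, 1.4]
width: 1.001
```

play_rows --series '[{"translation": [-0.048,-0.0045,-0.009],"spin": 0},{"translation": [-0.048,-0.0045,-0.009],"spin": 0},{"translation": [-0.048,-0.0045,-0.009],"spin": 0},{"translation": [-0.048,-0.0045,-0.009],"spin": 0},{"translation": [-0.048,-0.0045,-0.009],"spin": 0}]'

```text
time: 5.85
tool_pos: [0.6868, 0.1031, 0.2792]
tcp_rot: [-3.013, -0.146, -0.798]
wrist_force: [-0.0, 0.6, 0.2]
width: 1.002
```

play_rows --series '[{"translation": [-0.048,-0.0045,-0.009],"spin": 0},{"translation": [-0.048,-0.0045,-0.009],"spin": 0},{"translation": [-0.048,-0.0045,-0.009],"spin": 0},{"translation": [-0.048,-0.0045,-0.009],"spin": 0},{"translation": [0,0,0],"spin": 0}]'

```text
time: 6.35
tool_pos: [0.4933, 0.1021, 0.2075]
tcp_rot: [-3.02, -0.148, -0.776]
wrist_force: [-0.2, -0.4, -0.6]
width: 0.997
```

Run:
```python
from h import *
s=bot.read_state();print(s['time'],s['q'],s['tool_pos'],Ro.from_rotvec(s['tcp_rot']).as_matrix())
c=bot.get_calibration("wrist"); im=bot.read_camera("wrist")
cv2.imwrite("pics/w1.png",im); np.savez("pics/w1.npz",**c)
```

```text
6.35 [ 0.18703719 -0.37224651  2.33297852 -0.07454159  0.68138964  1.70578906] [0.49332987 0.10210475 0.20754948] [[ 0.8719225   0.09678212  0.47998372]
 [ 0.08675287 -0.9952973   0.04309564]
 [ 0.48189739  0.00406391 -0.87621823]]
```

View pics/w1.png

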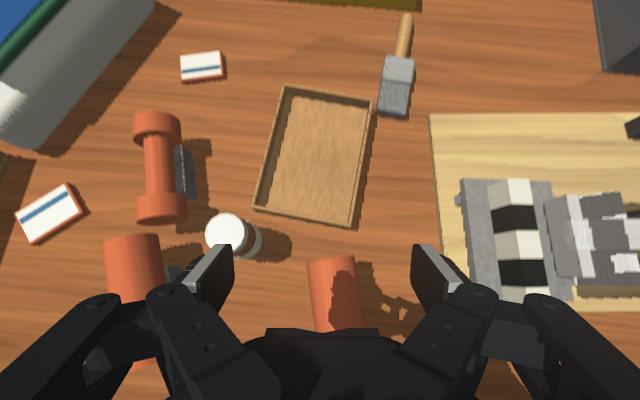

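Run:
```python
from h import *
im=cv2.imread("pics/w1.png")[105:311,420:640]
cv2.imwrite("pics/w1c.png",cv2.resize(im,None,fx=2.9,fy=2.9,interpolation=cv2.INTER_CUBIC))
t=cv2.imread("pics/top0.png");h=cv2.cvtColor(t,cv2.COLOR_BGR2HSV)
m=((h[...,0]<9)&(h[...,1]>165)&(h[...,2]>90)).astype(np.uint8)*255
c=bot.get_calibration("top")
for k in cv2.findContours(m,cv2.RETR_EXTERNAL,cv2.CHAIN_APPROX_NONE)[0]:
    if cv2.contourArea(k)>80:
        r=cv2.minAreaRect(k);
        if 210<r[0][0]<310 and 180<r[0][1]<290:
            B=np.array([onz(c,p,.06)[:2] for p in cv2.boxPoints(r)]);e=B-np.roll(B,-1,0);l=np.linalg.norm(e,axis=1);i=l.argmax()
            print(r,B.mean(0),l.round(3),np.arctan(e[i][1]/e[i][0]))
```

```text
(no output)
```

View pics/w1c.png

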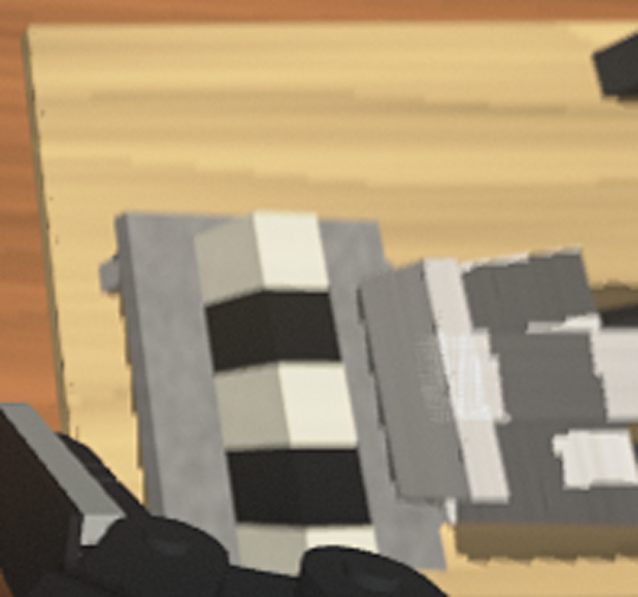

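Run:
```python
from h import *
c=dict(np.load("pics/w1.npz"))
def inv(X): 
    d=X[:2]-V; return np.round(np.array([np.cos(TH)*d[0]+np.sin(TH)*d[1],-np.sin(TH)*d[0]+np.cos(TH)*d[1]])*1e3,1)
for n,p,z in(("base(170,140)",(28,28),.012),("base edge(.,140)",(66,430),.012),("ramp corner(65,130)",(125,213),.059),("ramp lipcorner(65,24)",(380,222),.044),("bar top far +y",(255,213),.085),("bar top far -y",(316,215),.081),("bnd1",(265,291),.085),("bnd2",(278,364),.085),("bnd3",(291,446),.085),("bnd4",(304,524),.085),("bot far",(195,237),.0545),("hook far top",(425,262),.082),("hook near top",(468,505),.082),("hook far bot(40,42)",(360,285),.051),("hook near bot(-40,42)",(397,497),.051)):
    X=onz(c,(420+p[0]/2.9,105+p[1]/2.9),z); print(n,X.round(4),inv(X))
t=cv2.imread("pics/top0.png");h=cv2.cvtColor(t,cv2.COLOR_BGR2HSV)
print(h[256,232],h[240,228],h[252,288],h[230,262])
```

```text
base(170,140) [ 0.6979 -0.0233  0.012 ] [168.8 140.5]
base edge(.,140) [ 0.5176 -0.0405  0.012 ] [-12.3 141.4]
ramp corner(65,130) [ 0.5958 -0.0438  0.059 ] [ 65.1 130.3]
ramp lipcorner(65,24) [ 0.6073 -0.1507  0.044 ] [65.9 22.8]
bar top far +y [ 0.5906 -0.076   0.085 ] [56.7 98.8]
bar top far -y [ 0.5934 -0.0997  0.081 ] [57.2 75. ]
bnd1 [ 0.5632 -0.0779  0.085 ] [29.3 99.6]
bnd2 [ 0.5388 -0.0808  0.085 ] [ 4.7 99.2]
bnd3 [ 0.5124 -0.0834  0.085 ] [-21.8  99.3]
bnd4 [ 0.4884 -0.086   0.085 ] [-45.9  99.1]
bot far [ 0.5905 -0.0722  0.0545] [ 57.  102.7]
hook far top [ 0.5796 -0.1351  0.082 ] [39.9 41.1]
hook near top [ 0.4994 -0.1408  0.082 ] [-40.4  43.5]
hook far bot(40,42) [ 0.5787 -0.1355  0.051 ] [39.  40.8]
hook near bot(-40,42) [ 0.5015 -0.1423  0.051 ] [-38.5  41.7]
[  9 156 229] [  8 154 217] [  9 156 221] [ 12 147 198]
```

play_rows --series '[{"translation": [-0.008,0.028,0.005],"spin": 0},{"translation": [-0.008,0.028,0.005],"spin": 0},{"translation": [-0.008,0.028,0.005],"spin": 0},{"translation": [-0.008,0.028,0.005],"spin": 0},{"translation": [-0.008,0.028,0.005],"spin": 0}]' --jaw 0 --force 30

```text
time: 6.9
tool_pos: [0.496, -0.0407, 0.1766]
tcp_rot: [-3.016, -0.147, -0.801]
wrist_force: [0.4, -0.0, -0.1]
width: 0.5
```

play_rows --series '[{"translation": [-0.008,0.028,0.005],"spin": 0},{"translation": [-0.008,0.028,0.005],"spin": 0},{"translation": [0,0,0],"spin": 0}]'

```text
time: 7.2
tool_pos: [0.4916, -0.0997, 0.1589]
tcp_rot: [-3.019, -0.14, -0.796]
wrist_force: [-0.8, 0.9, 0.3]
width: 0.498
```

```bash
cat >> h.py <<'E'
def st():
    s=bot.read_state();M=Ro.from_rotvec(s['tcp_rot']).as_matrix();p=s['tool_pos'];d=p[:2]-V
    print("t %.2f"%s['time'],"q",s['q'].round(3),"p",p.round(4),"vee",np.round([np.cos(TH)*d[0]+np.sin(TH)*d[1],-np.sin(TH)*d[0]+np.cos(TH)*d[1]],4),"lean %.1f head %.3f xhead %.3f yz %.3f"%(np.degrees(np.arctan2(np.hypot(*M[:2,2]),-M[2,2])),np.arctan2(M[1,2],M[0,2]),np.arctan2(M[1,0],M[0,0]),M[2,1]),"F",s['wrist_force'].round(1),"w %.3f"%s['width'])
    return s,M,p
def go(T):
    s,M,p=st();T=np.asarray(T);l=M.T@(T-p);print("target",T.round(4),"local",l.round(4),"norm %.3f"%np.linalg.norm(l));return l
E
python3 -c "
from h import *
go(w(-.008,.088,.064))"
```

```text
t 7.20 q [-0.412 -0.305  2.388  0.403  0.634  0.791] p [ 0.4916 -0.0997  0.1589] vee [-0.0442  0.0852] lean 29.5 head 0.078 xhead 0.095 yz 0.007 F [-0.8  0.9  0.3] w 0.498
target [ 0.5273 -0.0932  0.064 ] local [-0.0153 -0.0038  0.1003] norm 0.102
```

play_rows --series '[{"translation": [-0.004,-0.001,0.02],"spin": 0},{"translation": [-0.004,-0.001,0.02],"spin": 0},{"translation": [-0.004,-0.001,0.02],"spin": 0},{"translation": [-0.003,-0.001,0.02],"spin": 0}]'

```text
time: 7.6
tool_pos: [0.518, -0.0896, 0.0814]
tcp_rot: [-3.016, -0.148, -0.796]
wrist_force: [0.9, 1.2, 0.3]
width: 0.501
```

```bash
python3 -c "
from h import *
go(w(-.008,.088,.064))
im=bot.read_camera('wrist');cv2.imwrite('pics/w2.png',im)"
```

```text
t 7.60 q [-0.36  -0.121  2.416  0.538  0.428  0.667] p [ 0.518  -0.0896  0.0814] vee [-0.0169  0.0925] lean 29.6 head 0.085 xhead 0.100 yz 0.006 F [0.9 1.2 0.3] w 0.501
target [ 0.5273 -0.0932  0.064 ] local [-0.0008  0.0044  0.0195] norm 0.020
```

View pics/w2.png

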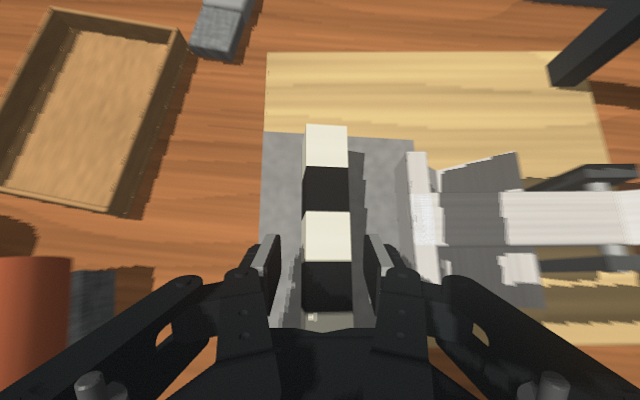

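play_rows --series '[{"translation": [0,0.002,0.01],"spin": 0},{"translation": [0,0.001,0.01],"spin": 0}]'

```text
time: 7.85
tool_pos: [0.5276, -0.0915, 0.0638]
tcp_rot: [-3.016, -0.148, -0.794]
wrist_force: [0.5, -0.7, -0.3]
width: 0.496
```

play_rows --series '[{"translation": [0,0,0],"spin": 0},{"translation": [0,0,0],"spin": 0},{"translation": [0,0,0],"spin": 0},{"translation": [0,0,0],"spin": 0}]' --jaw -1 --force 30

```text
time: 8.25
tool_pos: [0.5264, -0.0913, 0.0634]
tcp_rot: [-3.016, -0.147, -0.792]
wrist_force: [-0.2, 1.7, 5.0]
width: 0.284
```

```bash
python3 -c "
from h import *
st()"
```

```text
t 8.25 q [-0.357 -0.065  2.409  0.594  0.388  0.609] p [ 0.5264 -0.0913  0.0634] vee [-0.0087  0.09  ] lean 29.4 head 0.088 xhead 0.099 yz 0.005 F [-0.2  1.7  5. ] w 0.284
```

play_rows --series '[{"translation": [0.003,0,-0.015],"spin": 0},{"translation": [0.003,0,-0.02],"spin": 0},{"translation": [0.003,0,-0.02],"spin": 0}]'

```text
time: 8.55
tool_pos: [0.5049, -0.0925, 0.1138]
tcp_rot: [-3.017, -0.147, -0.785]
wrist_force: [0.5, 0.3, -1.0]
width: 0.282
```

```bash
python3 -c "
from h import *
st()
c=bot.get_calibration('wrist');im=bot.read_camera('wrist');cv2.imwrite('pics/w3.png',im)
t=bot.read_camera('top');s=bot.read_camera('scene')
cv2.imwrite('pics/w3c.png',np.hstack([cv2.resize(im,None,fx=.62,fy=.62),cv2.resize(s[150:270,220:400],(372,248))]))
go((.615,.117,.11))
"
```

```text
t 8.55 q [-0.381 -0.204  2.407  0.459  0.523  0.741] p [ 0.5049 -0.0925  0.1138] vee [-0.0301  0.091 ] lean 29.2 head 0.091 xhead 0.099 yz 0.003 F [ 0.5  0.3 -1. ] w 0.282
t 8.70 q [-0.381 -0.204  2.406  0.462  0.52   0.738] p [ 0.5067 -0.0932  0.1154] vee [-0.0284  0.0901] lean 29.4 head 0.087 xhead 0.099 yz 0.005 F [-0.5  0.2 -0.9] w 0.275
target [0.615 0.117 0.11 ] local [ 0.1094 -0.1988  0.0666] norm 0.236
```

View pics/w3c.png

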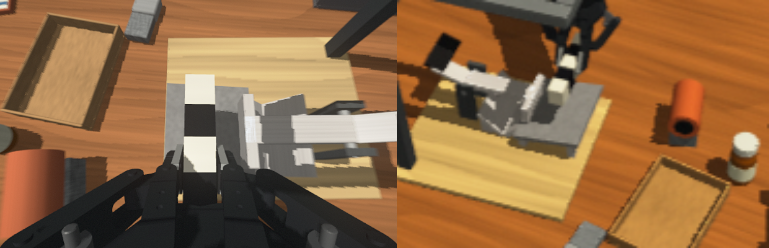

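play_rows --series '[{"translation": [0.0166,-0.0283,0.0101],"spin": 0},{"translation": [0.0166,-0.0283,0.0101],"spin": 0},{"translation": [0.0166,-0.0283,0.0101],"spin": 0},{"translation": [0.0166,-0.0283,0.0101],"spin": 0},{"translation": [0.0166,-0.0283,0.0101],"spin": 0}]'

```text
time: 9.2
tool_pos: [0.5887, 0.0591, 0.108]
tcp_rot: [-3.017, -0.148, -0.784]
wrist_force: [0.2, 0.2, -1.2]
width: 0.274
```

play_rows --series '[{"translation": [0.0166,-0.0283,0.0101],"spin": 0},{"translation": [0.0166,-0.0283,0.0101],"spin": 0},{"translation": [0,0,0],"spin": 0}]'

```text
time: 9.5
tool_pos: [0.6237, 0.1212, 0.1073]
tcp_rot: [-3.014, -0.154, -0.787]
wrist_force: [0.3, 0.3, -0.3]
width: 0.272
```

```bash
python3 -c "
from h import *
c=dict(np.load('pics/w1.npz'))
P=np.array([onz(c,p,.026) for p in((284,85),(373,100),(354,227),(253,208))]);print(P.round(3),P.mean(0))
go((.623,.117,.016))"
```

```text
[[0.714 0.171 0.026]
 [0.703 0.055 0.026]
 [0.536 0.067 0.026]
 [0.547 0.187 0.026]] [0.62523922 0.12013632 0.026     ]
t 9.50 q [ 0.174  0.045  2.196 -0.1    0.393  1.725] p [0.6237 0.1212 0.1073] vee [0.1094 0.2917] lean 29.3 head 0.095 xhead 0.103 yz 0.003 F [ 0.3  0.3 -0.3] w 0.272
target [0.623 0.117 0.016] local [-0.0457  0.0038  0.0791] norm 0.091
```

play_rows --series '[{"translation": [-0.0083,0,0.0148],"spin": 0},{"translation": [-0.0083,0,0.0148],"spin": 0},{"translation": [-0.0083,0,0.0148],"spin": 0},{"translation": [-0.0083,0,0.0148],"spin": 0},{"translation": [-0.0083,0,0.0148],"spin": 0}]'

```text
time: 10.0
tool_pos: [0.6207, 0.1167, 0.021]
tcp_rot: [-3.017, -0.147, -0.783]
wrist_force: [-0.4, -0.8, -0.3]
width: 0.273
```

play_rows --series '[{"translation": [-0.001,0,0.002],"spin": 0},{"translation": [0,0,0],"spin": 0}]'

```text
time: 10.2
tool_pos: [0.6208, 0.1167, 0.0193]
tcp_rot: [-3.018, -0.147, -0.782]
wrist_force: [0.2, -0.0, -0.3]
width: 0.274
```

```bash
python3 -c "
from h import *
st()"
```

```text
t 10.20 q [ 0.167  0.19   2.245 -0.187  0.205  1.814] p [0.6208 0.1167 0.0193] vee [0.1061 0.2876] lean 29.1 head 0.089 xhead 0.098 yz 0.004 F [ 0.2 -0.  -0.3] w 0.274
```

Lower in small steps until contact, then release.

play_rows --series '[{"translation": [-0.001,0,0.002],"spin": 0},{"translation": [0,0,0],"spin": 0}]'

```text
time: 10.4
tool_pos: [0.6231, 0.1173, 0.0198]
tcp_rot: [-3.015, -0.147, -0.79]
wrist_force: [0.1, -0.2, -1.1]
width: 0.277
```

play_rows --series '[{"translation": [-0.001,0,0.002],"spin": 0},{"translation": [0,0,0],"spin": 0}]'

```text
time: 10.6
tool_pos: [0.6228, 0.1174, 0.0172]
tcp_rot: [-3.016, -0.147, -0.789]
wrist_force: [-0.0, 0.2, -0.7]
width: 0.275
```

play_rows --series '[{"translation": [-0.0005,0,0.001],"spin": 0},{"translation": [0,0,0],"spin": 0}]'

```text
time: 10.8
tool_pos: [0.6226, 0.1174, 0.0157]
tcp_rot: [-3.016, -0.147, -0.788]
wrist_force: [-0.3, -0.1, -1.0]
width: 0.274
```

play_rows --series '[{"translation": [-0.001,0,0.0015],"spin": 0},{"translation": [0,0,0],"spin": 0}]'

```text
time: 11.0
tool_pos: [0.6226, 0.1173, 0.0138]
tcp_rot: [-3.016, -0.147, -0.788]
wrist_force: [0.1, 0.2, -1.2]
width: 0.276
```

play_rows --series '[{"translation": [-0.0005,0,0.001],"spin": 0},{"translation": [0,0,0],"spin": 0}]'

```text
time: 11.2
tool_pos: [0.623, 0.1175, 0.0133]
tcp_rot: [-3.015, -0.147, -0.789]
wrist_force: [-1.8, -0.6, 2.9]
width: 0.277
```

play_rows --series '[{"translation": [0,0,0],"spin": 0},{"translation": [0,0,0],"spin": 0},{"translation": [0,0,-0.01],"spin": 0},{"translation": [0,0,-0.03],"spin": 0},{"translation": [0,0,-0.04],"spin": 0}]' --jaw 0

```text
time: 11.7
tool_pos: [0.5818, 0.1135, 0.0815]
tcp_rot: [-3.018, -0.147, -0.781]
wrist_force: [0.9, 0.1, 0.9]
width: 0.499
```

play_rows --series '[{"translation": [0.01,0,-0.04],"spin": 0},{"translation": [0.01,0,-0.04],"spin": 0},{"translation": [0,-0.04,0],"spin": 0},{"translation": [0,-0.04,0],"spin": 0},{"translation": [0,0,0],"spin": 0}]' --jaw 1

```text
time: 12.2
tool_pos: [0.5542, 0.1955, 0.164]
tcp_rot: [-3.012, -0.153, -0.792]
wrist_force: [-0.7, -0.4, -0.4]
width: 0.998
```

```bash
python3 -c "
from h import *
st()
c=bot.get_calibration('wrist');im=bot.read_camera('wrist');cv2.imwrite('pics/w4.png',im);np.savez('pics/w4.npz',**c)
"
```

```text
t 12.20 q [ 0.377 -0.12   2.233 -0.263  0.547  2.038] p [0.5542 0.1955 0.164 ] vee [0.0477 0.3726] lean 29.5 head 0.098 xhead 0.102 yz 0.002 F [-0.7 -0.4 -0.4] w 0.998
```

View pics/w4.png

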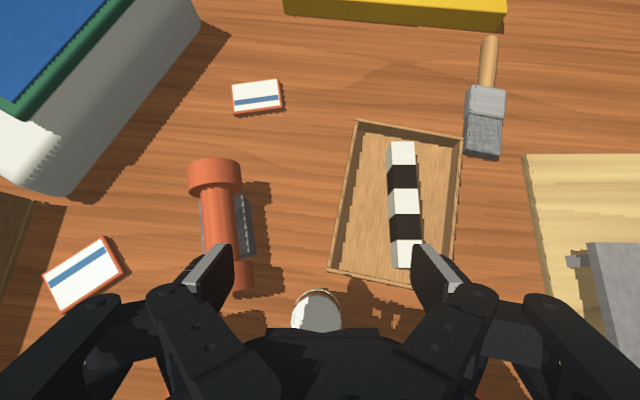

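```bash
cat >> h.py <<'E'
A1,H0,L2,L3,D=.0005,.2518,.5119,.5662,.3477
def fkR(q): return (Ro.from_euler('z',q[0])*Ro.from_euler('y',q[1]+q[2])*Ro.from_euler('z',q[3])*Ro.from_euler('y',q[4])*Ro.from_euler('z',q[5])).as_matrix()
E0=np.array([[0,1,0],[-1,0,0],[0,0,1.]])
def ik(p,M):
    wc=np.asarray(p)-D*M[:,2];r=np.hypot(wc[0],wc[1])-A1;z=wc[2]-H0;d=np.hypot(r,z)
    q3=np.arccos((d*d-L2**2-L3**2)/(2*L2*L3));q2=np.arctan2(r,z)-np.arctan2(L3*np.sin(q3),L2+L3*np.cos(q3))
    q1=np.arctan2(wc[1],wc[0])
    B=(Ro.from_euler('z',q1)*Ro.from_euler('y',q2+q3)).as_matrix()
    e=Ro.from_matrix(B.T@M@E0.T).as_euler('ZYZ')
    return np.array([q1,q2,q3,*e])
def Mof(lean,head,spin):  # spin: extra turn about tool z (rad) from tool-x in the lean plane
    c,s=np.cos(lean),np.sin(lean)
    M=np.array([[c,0,s],[0,-1,0],[s,0,-c]])
    return Ro.from_euler('z',head).as_matrix()@M@Ro.from_euler('z',spin).as_matrix()
E
python3 - <<'E'
from h import *
s,M,p=st()
for E in (E0,E0.T,np.eye(3),np.diag([-1,-1,1.])): print(np.abs(fkR(s['q'])@E-M).max())
print(ik(p,M).round(3))
for h in(.1,.2,.3,.36):
    for sg in(0,np.pi):
        sp=-np.arctan(np.tan(h-.095)/np.cos(.515))+sg
        print(h,sg,ik((.44,.268,.05),Mof(.515,.095,sp)).round(3),ik((.44,.268,.2),Mof(.515,.095,sp)).round(3))
c=dict(np.load('pics/w1.npz'))
for n,p,z in(('farL',(105,242),.055),('farR',(160,238),.055),('top of far end',(132,236),.075)): print(n,onz(c,p,z))
E
```

```text
t 12.25 q [ 0.374 -0.12   2.234 -0.263  0.547  2.035] p [0.5538 0.1938 0.1629] vee [0.0471 0.371 ] lean 29.3 head 0.095 xhead 0.103 yz 0.003 F [-0.3 -0.3 -0.8] w 1.000
1.989810139904114
3.608224830031759e-16
1.084398638867656
1.0843986388676565
[ 0.433 -0.119  2.236 -0.311  0.559 -1.014]
0.1 0 [ 0.751 -0.042  2.424 -0.76   0.451 -0.278] [ 0.751 -0.286  2.295 -0.45   0.763 -0.65 ]
0.1 3.141592653589793 [ 0.751 -0.042  2.424 -0.76   0.451  2.863] [ 0.751 -0.286  2.295 -0.45   0.763  2.491]
0.2 0 [ 0.751 -0.042  2.424 -0.76   0.451 -0.393] [ 0.751 -0.286  2.295 -0.45   0.763 -0.765]
0.2 3.141592653589793 [ 0.751 -0.042  2.424 -0.76   0.451  2.748] [ 0.751 -0.286  2.295 -0.45   0.763  2.377]
0.3 0 [ 0.751 -0.042  2.424 -0.76   0.451 -0.507] [ 0.751 -0.286  2.295 -0.45   0.763 -0.879]
0.3 3.141592653589793 [ 0.751 -0.042  2.424 -0.76   0.451  2.634] [ 0.751 -0.286  2.295 -0.45   0.763  2.263]
0.36 0 [ 0.751 -0.042  2.424 -0.76   0.451 -0.575] [ 0.751 -0.286  2.295 -0.45   0.763 -0.947]
0.36 3.141592653589793 [ 0.751 -0.042  2.424 -0.76   0.451  2.567] [ 0.751 -0.286  2.295 -0.45   0.763  2.195]
farL [0.49124884 0.3276427  0.055     ]
farR [0.50083896 0.27160857 0.055     ]
top of far end [0.49901038 0.28829786 0.075     ]
```

```bash
sed -i 's/E0=np.array.*/E0=np.array([[0,-1,0],[1,0,0],[0,0,1.]])/; s/r=np.hypot(wc\[0\],wc\[1\])-A1;/r=np.sqrt(wc[0]**2+wc[1]**2-.0249**2)-A1;/; s/q1=np.arctan2(wc\[1\],wc\[0\])$/q1=np.arctan2(wc[1],wc[0])-np.arcsin(.0249\/np.hypot(wc[0],wc[1]))/' h.py
python3 - <<'E'
from h import *
s,M,p=st(); print(ik(p,M).round(3))
for g in(0,.02,.03):
  for h in(.3,.36):
    sp=-np.arctan(np.tan(h-.095)/np.cos(.515))
    P=np.array([.438+g*np.cos(h),.268+g*np.sin(h),0])
    print(g,h,np.degrees(sp).round(1),[ik(P+[0,0,z],Mof(.515,.095,sp)).round(2) for z in(.04,.05,.2)])
for v in((0,.07,.065),(.02,.07,.07),(0,.07,.12),(-.08,-.129,.09),(-.05,-.129,.05)):
  print(v,ik(w(*v),Mof(.515,.095,0)).round(3))
t=cv2.imread("pics/top0.png");h=cv2.cvtColor(t,cv2.COLOR_BGR2HSV)
b=t.astype(int);m=((b[...,2]-b[...,1]>95)|((b[...,2]-b[...,1]>1.05*b[...,1])&(b[...,2]>70))).astype(np.uint8)*255
c=bot.get_calibration("top")
for k in cv2.findContours(m,cv2.RETR_EXTERNAL,cv2.CHAIN_APPROX_NONE)[0]:
    r=cv2.minAreaRect(k)
    if cv2.contourArea(k)>80 and 210<r[0][0]<310 and 180<r[0][1]<290:
            B=np.array([onz(c,q,.058)[:2] for q in cv2.boxPoints(r)]);e=B-np.roll(B,-1,0);l=np.linalg.norm(e,axis=1);i=l.argmax()
            print(np.round(r[0],1),B.mean(0).round(4),l.round(3),np.arctan(e[i][1]/e[i][0]))
E
```

```text
t 12.25 q [ 0.374 -0.12   2.234 -0.263  0.547  2.035] p [0.5538 0.1938 0.1629] vee [0.0471 0.371 ] lean 29.3 head 0.095 xhead 0.103 yz 0.003 F [-0.3 -0.3 -0.8] w 1.000
[ 0.374 -0.121  2.238 -0.264  0.545  2.036]
0 0.3 -13.4 [array([ 0.69, -0.02,  2.43, -0.78,  0.4 ,  2.6 ]), array([ 0.69, -0.05,  2.43, -0.74,  0.42,  2.56]), array([ 0.69, -0.29,  2.3 , -0.42,  0.74,  2.18])]
0 0.36 -17.3 [array([ 0.69, -0.02,  2.43, -0.78,  0.4 ,  2.54]), array([ 0.69, -0.05,  2.43, -0.74,  0.42,  2.49]), array([ 0.69, -0.29,  2.3 , -0.42,  0.74,  2.12])]
0.02 0.3 -13.4 [array([ 0.67,  0.01,  2.4 , -0.77,  0.39,  2.58]), array([ 0.67, -0.01,  2.39, -0.73,  0.41,  2.53]), array([ 0.67, -0.25,  2.27, -0.42,  0.72,  2.17])]
0.02 0.36 -17.3 [array([ 0.67,  0.01,  2.4 , -0.77,  0.39,  2.52]), array([ 0.67, -0.01,  2.39, -0.73,  0.41,  2.47]), array([ 0.67, -0.25,  2.27, -0.42,  0.72,  2.1 ])]
0.03 0.3 -13.4 [array([ 0.66,  0.03,  2.38, -0.77,  0.39,  2.57]), array([ 0.66,  0.01,  2.38, -0.73,  0.41,  2.52]), array([ 0.66, -0.23,  2.25, -0.41,  0.71,  2.16])]
0.03 0.36 -17.3 [array([ 0.66,  0.03,  2.38, -0.77,  0.39,  2.51]), array([ 0.66,  0.01,  2.37, -0.73,  0.41,  2.46]), array([ 0.66, -0.23,  2.25, -0.42,  0.72,  2.1 ])]
(0, 0.07, 0.065) [-0.397 -0.036  2.381  0.63   0.406  0.544]
(0.02, 0.07, 0.07) [-0.373 -0.009  2.342  0.599  0.405  0.596]
(0, 0.07, 0.12) [-0.397 -0.135  2.342  0.484  0.523  0.707]
(-0.08, -0.129, 0.09) [-0.881  0.045  2.239  0.707  0.679  0.074]
(-0.05, -0.129, 0.05) [-0.828  0.147  2.222  0.783  0.59   0.025]
[284.7 252.3] [0.4539 0.0905] [0.023 0.074 0.023 0.074] 0.2835200637505266
[230.  255.9] [0.4366 0.2852] [0.026 0.116 0.026 0.116] 0.3962155657013394
```

play_rows --series '[{"translation": [0,0,0],"spin": -0.9},{"translation": [0,0,0],"spin": -0.9},{"translation": [0,0,0],"spin": -0.9},{"translation": [0,0,0],"spin": -0.9},{"translation": [0,0,0],"spin": 0}]' --jaw 1

```text
time: 12.75
tool_pos: [0.5539, 0.1904, 0.1613]
tcp_rot: [2.922, 0.609, 0.772]
wrist_force: [0.2, -0.6, -0.6]
width: 1.0
```

Run:
```python
from h import *
s,M,p=st()
for P in((.454,.2815,.14),(.454,.2815,.046),(.454,.2815,.040),(.44,.276,.14)): print(ik(P,M).round(3))
go((.454,.2815,.14))
```

```text
t 12.75 q [ 0.369 -0.119  2.236 -0.262  0.547  1.72 ] p [0.5539 0.1904 0.1613] vee [0.0468 0.3675] lean 29.2 head 0.088 xhead 0.454 yz 0.155 F [ 0.2 -0.6 -0.6] w 1.000
[ 0.688 -0.162  2.319 -0.5    0.612  2.207]
[ 0.688  0.006  2.386 -0.741  0.42   2.482]
[ 0.688  0.018  2.388 -0.765  0.409  2.508]
[ 0.7   -0.193  2.345 -0.502  0.622  2.217]
t 12.75 q [ 0.369 -0.119  2.236 -0.262  0.547  1.72 ] p [0.5539 0.1904 0.1613] vee [0.0468 0.3675] lean 29.2 head 0.088 xhead 0.454 yz 0.155 F [ 0.2 -0.6 -0.6] w 1.000
target [0.454  0.2815 0.14  ] local [-0.054  -0.1231 -0.026 ] norm 0.137
```

play_rows --series '[{"translation": [-0.011,-0.025,-0.005],"spin": 0},{"translation": [-0.011,-0.025,-0.005],"spin": 0},{"translation": [-0.011,-0.025,-0.005],"spin": 0},{"translation": [-0.011,-0.025,-0.005],"spin": 0},{"translation": [-0.011,-0.025,-0.005],"spin": 0}]'

```text
time: 13.25
tool_pos: [0.4526, 0.2837, 0.1385]
tcp_rot: [2.923, 0.605, 0.773]
wrist_force: [0.1, -0.2, -0.3]
width: 1.0
```

Run:
```python
from h import *
s,M,p=st()
c=bot.get_calibration('wrist');im=bot.read_camera('wrist');cv2.imwrite('pics/w5.png',im);np.savez('pics/w5.npz',**c)
np.savez('pics/w5p.npz',M=M,p=p)
```

```text
t 13.25 q [ 0.695 -0.158  2.317 -0.506  0.612  2.221] p [0.4526 0.2837 0.1385] vee [-0.0447  0.4705] lean 29.2 head 0.088 xhead 0.451 yz 0.154 F [ 0.1 -0.2 -0.3] w 1.000
```

View pics/w5.png

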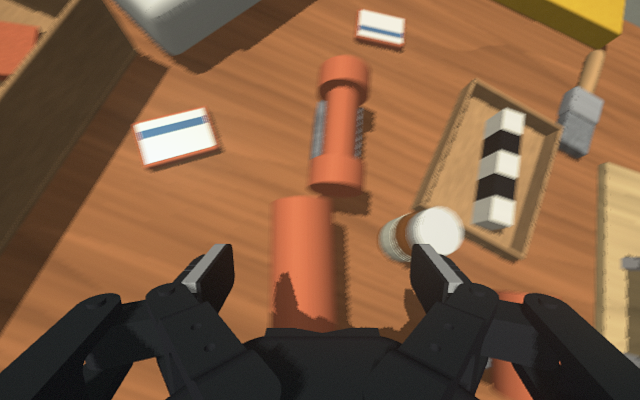

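Run:
```python
from h import *
c=dict(np.load('pics/w5.npz'));d=np.load('pics/w5p.npz');M,p=d['M'],d['p']
im=cv2.imread('pics/w5.png').astype(int)
m=(im[...,2]-im[...,1])>(1.0*im[...,1])
A=[]
for v in range(205,330,15):
    cols=[u for u in range(255,365) if m[v,u]]; print(v,cols[0],cols[-1],end='; ')
    A.append((cols[0],cols[-1],v))
# silhouette edge planes -> axis : edges as rays at z=.055
c1=[];
for a,b,v in A:
    X,Y=onz(c,(a,v),.055),onz(c,(b,v),.055); c1.append(((X+Y)/2)[:2]); 
    if v in(205,265,325): print('\n',X.round(4),Y.round(4),np.linalg.norm(X-Y).round(4))
c1=np.array(c1);print(c1.round(4)); k=np.polyfit(c1[:4,0],c1[:4,1],1);print("heading",np.arctan(k[0]),k)
E0_=onz(c,(302,197),.08);print("far rim top",E0_)
yh=M[:,1];print("tool y",yh.round(3),"grip heading",np.arctan2(yh[0],-yh[1]))
```

```text
Traceback (most recent call last):
IndexError: list index out of range
```

```bash
cat > p.py <<'E'
from h import *
c=dict(np.load('pics/w5.npz'));d=np.load('pics/w5p.npz');M,p=d['M'],d['p']
im=cv2.imread('pics/w5.png');g=cv2.GaussianBlur(im,(3,3),0).astype(int)
r=g[...,2]/np.maximum(g[...,1],1)
print([round(x,2) for x in r[220,255:360:5]])
th=(r[220,300]+r[220,262])/2;print(th)
C=[]
for v in range(205,275,10):
    cols=[u for u in range(255,355) if r[v,u]>th]
    X,Y=onz(c,(cols[0],v),.055),onz(c,(cols[-1],v),.055);C.append(((X+Y)/2)[:2]);print(v,cols[0],cols[-1],len(cols),C[-1].round(4),np.linalg.norm(X-Y).round(4))
C=np.array(C);k=np.polyfit(C[:,0],C[:,1],1);print("heading",np.arctan(k[0]))
print("far rim top",onz(c,(302,197),.08), "sides",onz(c,(302,200),.055))
yh=M[:,1];print("tool y",yh.round(3),"grip heading",np.arctan2(yh[0],-yh[1]))
E
python3 p.py
```

```text
[np.float64(1.52), np.float64(1.52), np.float64(1.53), np.float64(1.61), np.float64(1.79), np.float64(1.83), np.float64(1.83), np.float64(1.81), np.float64(1.78), np.float64(1.79), np.float64(1.82), np.float64(1.82), np.float64(1.82), np.float64(1.8), np.float64(1.81), np.float64(1.7), np.float64(1.56), np.float64(1.52), np.float64(1.53), np.float64(1.52), np.float64(1.52)]
1.6610530391018197
205 272 332 61 [0.4909 0.3008] 0.0499
215 272 330 59 [0.4827 0.2985] 0.0478
225 272 332 61 [0.4754 0.2946] 0.0491
235 271 333 63 [0.4678 0.2915] 0.0504
245 271 333 63 [0.4604 0.2885] 0.05
255 271 333 63 [0.453  0.2856] 0.0496
265 271 334 64 [0.446  0.2823] 0.0501
heading 0.3967090905903491
far rim top [0.49073209 0.30359881 0.08      ] sides [0.49463685 0.30280216 0.055     ]
tool y [ 0.357 -0.921  0.154] grip heading 0.3698891432030716
```

play_rows --series '[{"translation": [0,0,0],"spin": -0.25},{"translation": [0,0,0],"spin": 0}]' --jaw 1

```text
time: 13.5
tool_pos: [0.4536, 0.2837, 0.1388]
tcp_rot: [2.91, 0.641, 0.771]
wrist_force: [0.4, 0.6, -0.4]
width: 0.999
```

Run:
```python
from h import *
l=go((.4543,.2841,.042));s,M,p=st();print((l/6).round(4),ik((.4543,.2841,.042),M))
```

```text
t 13.50 q [ 0.693 -0.157  2.316 -0.504  0.611  2.192] p [0.4536 0.2837 0.1388] vee [-0.0437  0.4704] lean 29.3 head 0.090 xhead 0.479 yz 0.165 F [ 0.4  0.6 -0.4] w 0.999
target [0.4543 0.2841 0.042 ] local [-0.0438 -0.0161  0.0849] norm 0.097
t 13.50 q [ 0.693 -0.157  2.316 -0.504  0.611  2.192] p [0.4536 0.2837 0.1388] vee [-0.0437  0.4704] lean 29.3 head 0.090 xhead 0.479 yz 0.165 F [ 0.4  0.6 -0.4] w 0.999
[-0.0073 -0.0027  0.0141] [ 0.6926397   0.01752821  2.38442932 -0.76143201  0.41338415  2.4854382 ]
```

play_rows --series '[{"translation": [-0.0073,-0.0027,0.0141],"spin": 0},{"translation": [-0.0073,-0.0027,0.0141],"spin": 0},{"translation": [-0.0073,-0.0027,0.0141],"spin": 0},{"translation": [-0.0073,-0.0027,0.0141],"spin": 0}]'

```text
time: 13.9
tool_pos: [0.455, 0.2835, 0.0743]
tcp_rot: [2.91, 0.637, 0.772]
wrist_force: [-0.1, -0.8, 0.2]
width: 0.996
```

Run:
```python
from h import *
go((.4543,.2841,.042))
```

```text
t 13.90 q [ 0.691 -0.046  2.364 -0.648  0.477  2.361] p [0.455  0.2835 0.0743] vee [-0.0423  0.4701] lean 29.3 head 0.089 xhead 0.476 yz 0.164 F [-0.1 -0.8  0.2] w 0.996
target [0.4543 0.2841 0.042 ] local [-0.0152 -0.0061  0.0279] norm 0.032
```

play_rows --series '[{"translation": [-0.005,-0.002,0.0093],"spin": 0},{"translation": [-0.005,-0.002,0.0093],"spin": 0},{"translation": [-0.005,-0.002,0.0093],"spin": 0},{"translation": [0,0,0],"spin": 0}]'

```text
time: 14.3
tool_pos: [0.4532, 0.2831, 0.0407]
tcp_rot: [2.909, 0.638, 0.767]
wrist_force: [0.3, -0.7, -0.3]
width: 1.0
```

play_rows --series '[{"translation": [0,0,0],"spin": 0},{"translation": [0,0,0],"spin": 0},{"translation": [0,0,0],"spin": 0},{"translation": [0,0,0],"spin": 0},{"translation": [0,0,0],"spin": 0}]' --jaw -1 --force 50

```text
time: 14.8
tool_pos: [0.4543, 0.2847, 0.0436]
tcp_rot: [2.908, 0.639, 0.774]
wrist_force: [0.1, -5.5, 7.0]
width: 0.569
```

Run:
```python
from h import *
s,M,p=st();print((M.T@[0,0,.01]).round(4))
```

```text
t 14.80 q [ 0.695  0.016  2.38  -0.759  0.419  2.485] p [0.4543 0.2847 0.0436] vee [-0.0428  0.4714] lean 29.4 head 0.088 xhead 0.479 yz 0.166 F [ 0.1 -5.5  7. ] w 0.569
[ 0.0046  0.0017 -0.0087]
```

play_rows --series '[{"translation": [0.0046,0.0017,-0.0087],"spin": 0},{"translation": [0.009,0.0034,-0.0174],"spin": 0},{"translation": [0.009,0.0034,-0.0174],"spin": 0},{"translation": [0.009,0.0034,-0.0174],"spin": 0},{"translation": [0.009,0.0034,-0.0174],"spin": 0}]'

```text
time: 15.3
tool_pos: [0.4518, 0.2839, 0.1314]
tcp_rot: [2.911, 0.641, 0.769]
wrist_force: [0.0, -0.3, -3.4]
width: 0.567
```

Run:
```python
from h import *
s,M,p=st()
cv2.imwrite('pics/w6.png',bot.read_camera('wrist'))
import json
a=cv2.imread('pics/w6.png');b=bot.read_camera('scene')[150:290,330:460]
cv2.imwrite('pics/w6c.png',np.hstack([a[100:400,160:520],cv2.resize(b,(279,300))]))
```

```text
t 15.30 q [ 0.695 -0.148  2.323 -0.514  0.599  2.208] p [0.4518 0.2839 0.1314] vee [-0.0454  0.4708] lean 29.2 head 0.090 xhead 0.479 yz 0.164 F [ 0.  -0.3 -3.4] w 0.567
```

View pics/w6c.png

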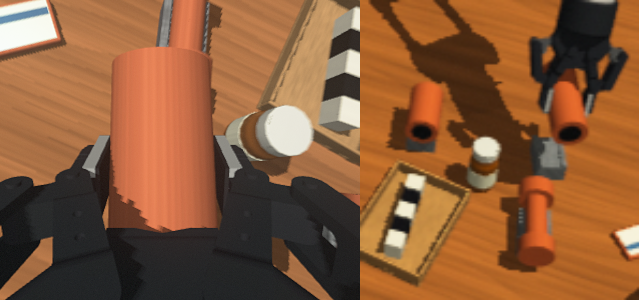

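play_rows --series '[{"translation": [0,0,0],"spin": 0.8},{"translation": [0,0,0],"spin": 0.8},{"translation": [0,0,0],"spin": 0.8},{"translation": [0,0,0],"spin": 0.8},{"translation": [0,0,0],"spin": 0.6}]'

```text
time: 15.9
tool_pos: [0.4517, 0.2835, 0.1294]
tcp_rot: [-3.019, -0.15, -0.784]
wrist_force: [-0.4, -0.4, -2.3]
width: 0.567
```

```bash
cat >> h.py <<'E'
Mg=Ro.from_rotvec([2.908,.639,.774]).as_matrix()
cen=Mg.T@(np.array([.438,.279,.055])-np.array([.4543,.2847,.0436])); dr=Mg.T@np.array([np.cos(.39),np.sin(.39),0])
def pipe(p,M):
    C=p+M@cen;d=M@dr;print("pipe C",C.round(4),"heading %.3f pitch %.3f"%(np.arctan2(d[1],d[0]),d[2]));return C
E
python3 - <<'E'
from h import *
s,M,p=st();C=pipe(p,M);print(cen,dr)
T=w(0,.096,.082)-M@cen;print("final TCP",T)
pre=T-.08*M[:,2];go(pre)
print(ik(pre,M).round(3),ik(T,M).round(3))
E
```

```text
t 15.90 q [ 0.695 -0.145  2.325 -0.517  0.596  2.545] p [0.4517 0.2835 0.1294] vee [-0.0456  0.4704] lean 29.1 head 0.088 xhead 0.101 yz 0.006 F [-0.4 -0.4 -2.3] w 0.567
pipe C [0.4344 0.2809 0.1405] heading 0.097 pitch 0.021
[-0.00990068  0.00096277 -0.01814358] [0.88358865 0.00104033 0.46826276]
final TCP [ 0.55171931 -0.0818746   0.07095694]
t 15.90 q [ 0.695 -0.145  2.325 -0.517  0.596  2.545] p [0.4517 0.2835 0.1294] vee [-0.0456  0.4704] lean 29.1 head 0.088 xhead 0.101 yz 0.006 F [-0.4 -0.4 -2.3] w 0.567
target [ 0.513  -0.0853  0.1409] local [0.0263 0.3731 0.004 ] norm 0.374
[-0.352 -0.236  2.375  0.393  0.571  0.833] [-0.31  -0.035  2.362  0.522  0.388  0.718]
```

play_rows --series '[{"translation": [0.0024,0.034,0.0004],"spin": 0},{"translation": [0.0024,0.034,0.0004],"spin": 0},{"translation": [0.0024,0.034,0.0004],"spin": 0},{"translation": [0.0024,0.034,0.0004],"spin": 0},{"translation": [0.0024,0.034,0.0004],"spin": 0}]'

```text
time: 16.4
tool_pos: [0.4798, 0.1149, 0.1347]
tcp_rot: [-3.018, -0.155, -0.784]
wrist_force: [0.1, 0.1, -2.3]
width: 0.569
```

play_rows --series '[{"translation": [0.0024,0.034,0.0004],"spin": 0},{"translation": [0.0024,0.034,0.0004],"spin": 0},{"translation": [0.0024,0.034,0.0004],"spin": 0},{"translation": [0,0,0],"spin": 0}]'

```text
time: 16.8
tool_pos: [0.4981, 0.0115, 0.1386]
tcp_rot: [-3.02, -0.144, -0.787]
wrist_force: [-0.4, 0.0, -2.8]
width: 0.566
```

Run:
```python
from h import *
s,M,p=st();C=pipe(p,M)
T=w(0,.096,.082)-M@cen;go(T-.08*M[:,2])
```

```text
t 16.80 q [-0.083 -0.304  2.427  0.162  0.521  1.272] p [0.4981 0.0115 0.1386] vee [-0.0265  0.1951] lean 29.2 head 0.082 xhead 0.097 yz 0.006 F [-0.4  0.  -2.8] w 0.566
pipe C [0.4808 0.009  0.1496] heading 0.093 pitch 0.022
t 16.80 q [-0.083 -0.304  2.427  0.162  0.521  1.272] p [0.4981 0.0115 0.1386] vee [-0.0265  0.1951] lean 29.2 head 0.082 xhead 0.097 yz 0.006 F [-0.4  0.  -2.8] w 0.566
target [ 0.5129 -0.0852  0.1408] local [0.0057 0.0977 0.0014] norm 0.098
```

play_rows --series '[{"translation": [0.0015,0.0245,0.0004],"spin": 0},{"translation": [0.0014,0.0245,0.0003],"spin": 0},{"translation": [0.0014,0.0245,0.0003],"spin": 0},{"translation": [0.0014,0.0242,0.0004],"spin": 0},{"translation": [0,0,0],"spin": 0}]'

```text
time: 17.3
tool_pos: [0.5137, -0.0829, 0.1408]
tcp_rot: [-3.019, -0.149, -0.786]
wrist_force: [0.9, -0.6, -3.2]
width: 0.569
```

Run:
```python
from h import *
s,M,p=st();C=pipe(p,M)
go(w(0,.096,.088)-M@cen)
c=bot.get_calibration('scene');im=bot.read_camera('scene');cv2.imwrite('pics/s2.png',im)
```

```text
t 17.30 q [-0.345 -0.235  2.373  0.388  0.569  0.845] p [ 0.5137 -0.0829  0.1408] vee [-0.0205  0.0997] lean 29.2 head 0.086 xhead 0.100 yz 0.006 F [ 0.9 -0.6 -3.2] w 0.569
pipe C [ 0.4964 -0.0854  0.1519] heading 0.096 pitch 0.022
t 17.30 q [-0.345 -0.235  2.373  0.388  0.569  0.845] p [ 0.5137 -0.0829  0.1408] vee [-0.0205  0.0997] lean 29.2 head 0.086 xhead 0.100 yz 0.006 F [ 0.9 -0.6 -3.2] w 0.569
target [ 0.5517 -0.0819  0.077 ] local [0.002  0.0024 0.0743] norm 0.074
```

play_rows --series '[{"translation": [0.0004,0.0005,0.0149],"spin": 0},{"translation": [0.0004,0.0005,0.0149],"spin": 0},{"translation": [0.0004,0.0005,0.0149],"spin": 0},{"translation": [0.0004,0.0005,0.0149],"spin": 0},{"translation": [0.0004,0.0005,0.0149],"spin": 0}]'

```text
time: 17.85
tool_pos: [0.5511, -0.0782, 0.0761]
tcp_rot: [-3.016, -0.156, -0.784]
wrist_force: [0.5, 0.3, -3.3]
width: 0.569
```

Run:
```python
from h import *
s,M,p=st();C=pipe(p,M)
go(w(0,.096,.0805)-M@cen)
```

```text
t 17.85 q [-0.304 -0.046  2.358  0.505  0.401  0.739] p [ 0.5511 -0.0782  0.0761] vee [0.0172 0.1006] lean 29.1 head 0.094 xhead 0.105 yz 0.005 F [ 0.5  0.3 -3.3] w 0.569
pipe C [ 0.5338 -0.0809  0.0871] heading 0.101 pitch 0.021
t 17.85 q [-0.304 -0.046  2.358  0.505  0.401  0.739] p [ 0.5511 -0.0782  0.0761] vee [0.0172 0.1006] lean 29.1 head 0.094 xhead 0.105 yz 0.005 F [ 0.5  0.3 -3.3] w 0.569
target [ 0.5517 -0.0818  0.0695] local [-0.003   0.0036  0.0059] norm 0.008
```

play_rows --series '[{"translation": [-0.0015,0.002,0.003],"spin": 0},{"translation": [-0.0015,0.0016,0.0025],"spin": 0},{"translation": [0,0,0],"spin": 0}]'

```text
time: 18.15
tool_pos: [0.5518, -0.0832, 0.0712]
tcp_rot: [-3.017, -0.154, -0.786]
wrist_force: [-0.8, 0.0, -3.2]
width: 0.569
```

play_rows --series '[{"translation": [-0.0005,0,0.001],"spin": 0},{"translation": [0,0,0],"spin": 0}]'

```text
time: 18.35
tool_pos: [0.5527, -0.0839, 0.0712]
tcp_rot: [-3.017, -0.154, -0.789]
wrist_force: [-0.2, 0.1, -2.7]
width: 0.57
```

play_rows --series '[{"translation": [-0.0005,0,0.001],"spin": 0},{"translation": [0,0,0],"spin": 0}]'

```text
time: 18.55
tool_pos: [0.5526, -0.0838, 0.0698]
tcp_rot: [-3.017, -0.154, -0.789]
wrist_force: [0.4, 0.4, -2.8]
width: 0.565
```

play_rows --series '[{"translation": [-0.0005,0,0.001],"spin": 0},{"translation": [0,0,0],"spin": 0}]'

```text
time: 18.75
tool_pos: [0.553, -0.0839, 0.0688]
tcp_rot: [-3.017, -0.154, -0.789]
wrist_force: [0.4, 0.8, -0.6]
width: 0.568
```

play_rows --series '[{"translation": [-0.0005,0,0.001],"spin": 0},{"translation": [0,0,0],"spin": 0}]'

```text
time: 18.95
tool_pos: [0.5534, -0.0839, 0.068]
tcp_rot: [-3.017, -0.154, -0.79]
wrist_force: [-1.4, 0.7, 3.5]
width: 0.569
```

Run:
```python
from h import *
s,M,p=st();C=pipe(p,M); go(w(0,.096,.0795)-M@cen)
```

```text
t 18.95 q [-0.316 -0.024  2.359  0.545  0.382  0.688] p [ 0.5534 -0.0839  0.068 ] vee [0.0189 0.0947] lean 29.3 head 0.089 xhead 0.104 yz 0.006 F [-1.4  0.7  3.5] w 0.569
pipe C [ 0.536  -0.0866  0.079 ] heading 0.099 pitch 0.025
t 18.95 q [-0.316 -0.024  2.359  0.545  0.382  0.688] p [ 0.5534 -0.0839  0.068 ] vee [0.0189 0.0947] lean 29.3 head 0.089 xhead 0.104 yz 0.006 F [-1.4  0.7  3.5] w 0.569
target [ 0.5518 -0.0818  0.0685] local [-0.0009 -0.0022 -0.0012] norm 0.003
```

play_rows --series '[{"translation": [0,0,0],"spin": 0},{"translation": [0,0,0],"spin": 0},{"translation": [0,0,0],"spin": 0},{"translation": [0,0,0],"spin": 0}]' --jaw 0.45

```text
time: 19.35
tool_pos: [0.553, -0.084, 0.0675]
tcp_rot: [-3.017, -0.154, -0.789]
wrist_force: [0.5, -0.6, -0.3]
width: 0.725
```

play_rows --series '[{"translation": [0,0,-0.01],"spin": 0},{"translation": [0,0,-0.015],"spin": 0},{"translation": [0,0,-0.025],"spin": 0},{"translation": [0,0,-0.03],"spin": 0},{"translation": [0,0,-0.03],"spin": 0}]'

```text
time: 19.85
tool_pos: [0.4978, -0.0885, 0.164]
tcp_rot: [-3.017, -0.154, -0.786]
wrist_force: [0.3, -0.1, -0.1]
width: 0.72
```

Run:
```python
from h import *
s,M,p=st()
c=bot.get_calibration('wrist');im=bot.read_camera('wrist');cv2.imwrite('pics/w7.png',im);np.savez('pics/w7.npz',**c)
g=cv2.GaussianBlur(im,(3,3),0).astype(int);r=g[...,2]/np.maximum(g[...,1],1)
for v in range(60,330,15):
    cols=np.where(r[v]>1.66)[0];cols=cols[(cols>200)]
    if len(cols)>10: print(v,cols[0],cols[-1],len(cols))
for q in((60,.067,.08),(-60,.067,.08),(0,.067,.1)): print(q,proj(c,w(q[0]/1e3,*q[1:])).round())
```

```text
t 19.85 q [-0.378 -0.301  2.373  0.376  0.642  0.837] p [ 0.4978 -0.0885  0.164 ] vee [-0.0369  0.0957] lean 29.2 head 0.090 xhead 0.104 yz 0.006 F [ 0.3 -0.1 -0.1] w 0.720
150 325 378 54
165 325 380 56
180 326 380 55
195 326 381 56
210 326 382 57
225 326 383 58
240 326 383 58
255 326 382 57
270 327 382 56
285 327 385 59
(60, 0.067, 0.08) [353. 147.]
(-60, 0.067, 0.08) [357. 289.]
(0, 0.067, 0.1) [358. 209.]
```

Run:
```python
from h import *
s,M,p=st()
c=dict(np.load('pics/w7.npz'));im=cv2.imread('pics/w7.png').astype(int);r=im[...,2]/np.maximum(im[...,1],1)
vs=np.where(r[100:330,340:366].mean(1)>1.66)[0]+100;print("rows",vs[0],vs[-1],"predicted far rim top",proj(c,w(.06,.067,.1)).round(1))
iv=lambda X:np.round([np.cos(TH)*(X[0]-V[0])+np.sin(TH)*(X[1]-V[1]),-np.sin(TH)*(X[0]-V[0])+np.cos(TH)*(X[1]-V[1])],4)
print("far rim vee",iv(onz(c,(353,vs[0]),.1)))
for v,a,b in((165,325,380),(240,326,383)): print("axis",iv((onz(c,(a,v),.0755)+onz(c,(b,v),.0755))/2))
P=p
for T in(w(-.095,.09,.175),w(-.095,-.129,.193),w(-.045,-.129,.115)):
    l=M.T@(T-P);print(l.round(4),np.linalg.norm(l).round(3),ik(T,M).round(3));P=T
print("down 10mm",(M.T@[0,0,-.01]).round(4))
```

```text
t 19.90 q [-0.379 -0.308  2.37   0.375  0.645  0.838] p [ 0.4991 -0.0894  0.1691] vee [-0.0356  0.0947] lean 29.6 head 0.085 xhead 0.105 yz 0.009 F [0.9 0.7 1.1] w 0.727
rows 136 288 predicted far rim top [355.5 137.1]
far rim vee [0.061 0.069]
axis [0.045  0.0673]
axis [-0.0211  0.0673]
[-0.0488  0.0047 -0.0344] 0.06 [-0.486 -0.453  2.451  0.406  0.74   0.736]
[ 0.0079  0.2192 -0.014 ] 0.22 [-0.907 -0.117  2.174  0.571  0.869  0.234]
[ 0.005  -0.0007  0.0925] 0.093 [-0.817  0.045  2.182  0.657  0.687  0.182]
down 10mm [-0.0049 -0.0001  0.0087]
```

play_rows --series '[{"translation": [-0.0244,0.0024,-0.0172],"spin": 0},{"translation": [-0.0244,0.0024,-0.0172],"spin": 0},{"translation": [0.0013,0.0365,-0.0023],"spin": 0},{"translation": [0.0013,0.0365,-0.0023],"spin": 0},{"translation": [0.0013,0.0365,-0.0023],"spin": 0}]' --jaw -1

```text
time: 20.4
tool_pos: [0.4509, -0.2093, 0.1792]
tcp_rot: [-3.018, -0.154, -0.791]
wrist_force: [0.9, -0.4, -0.5]
width: -0.005
```

play_rows --series '[{"translation": [0.0013,0.0365,-0.0023],"spin": 0},{"translation": [0.0013,0.0365,-0.0023],"spin": 0},{"translation": [0.0013,0.0365,-0.0023],"spin": 0},{"translation": [0,0,0],"spin": 0}]'

```text
time: 20.8
tool_pos: [0.463, -0.3219, 0.1882]
tcp_rot: [-3.021, -0.149, -0.791]
wrist_force: [0.2, 0.8, -0.1]
width: 0.004
```

Run:
```python
from h import *
go(w(-.043,-.129,.113));c=bot.get_calibration('wrist');im=bot.read_camera('wrist');cv2.imwrite('pics/w8.png',im)
for q in((-.06,-.112,.095),(-.06,-.146,.105),(.012,-.112,.095),(.012,-.146,.105)): print(proj(c,w(*q)).round())
hs=cv2.cvtColor(im,cv2.COLOR_BGR2HSV);m=((hs[...,2]<45)).astype(np.uint8)
m[330:]=0
for k in cv2.findContours(m,cv2.RETR_EXTERNAL,cv2.CHAIN_APPROX_SIMPLE)[0]:
    if cv2.contourArea(k)>200: print(cv2.boundingRect(k),cv2.contourArea(k))
```

```text
t 20.80 q [-0.908 -0.104  2.168  0.569  0.862  0.235] p [ 0.463  -0.3219  0.1882] vee [-0.0947 -0.1331] lean 29.3 head 0.080 xhead 0.101 yz 0.009 F [ 0.2  0.8 -0.1] w 0.004
target [ 0.5141 -0.3126  0.113 ] local [ 0.0083 -0.005   0.0909] norm 0.091
[295. 219.]
[335. 216.]
[297. 142.]
[334. 137.]
(438, 312, 84, 18) 360.0
(123, 243, 293, 87) 9911.0
(294, 164, 37, 53) 982.5
```

play_rows --series '[{"translation": [0.002,-0.0013,0.024],"spin": 0},{"translation": [0.002,-0.0013,0.024],"spin": 0},{"translation": [0.002,-0.0013,0.024],"spin": 0},{"translation": [0.002,-0.001,0.018],"spin": 0},{"translation": [0,0,0],"spin": 0}]'

```text
time: 21.35
tool_pos: [0.5117, -0.304, 0.1092]
tcp_rot: [-3.013, -0.156, -0.781]
wrist_force: [-0.1, 0.3, -0.7]
width: 0.004
```

play_rows --series '[{"translation": [-0.003,0,0.0052],"spin": 0},{"translation": [-0.003,0,0.0052],"spin": 0}]'

```text
time: 21.55
tool_pos: [0.5133, -0.3083, 0.1017]
tcp_rot: [-3.018, -0.155, -0.792]
wrist_force: [-3.2, -1.0, 5.9]
width: 0.001
```

Run:
```python
from h import *
go(w(-.043,-.129,.063))
```

```text
t 21.55 q [-0.808  0.063  2.191  0.67   0.663  0.17 ] p [ 0.5133 -0.3083  0.1017] vee [-0.0434 -0.1246] lean 29.4 head 0.085 xhead 0.105 yz 0.009 F [-3.2 -1.   5.9] w 0.001
target [ 0.5141 -0.3126  0.063 ] local [-0.0187  0.0041  0.0339] norm 0.039
```

play_rows --series '[{"translation": [-0.0034,0.0008,0.006],"spin": 0},{"translation": [-0.0034,0.0008,0.006],"spin": 0},{"translation": [-0.0034,0.0008,0.006],"spin": 0},{"translation": [-0.0034,0.0008,0.006],"spin": 0},{"translation": [-0.0034,0.0008,0.006],"spin": 0}]'

```text
time: 22.05
tool_pos: [0.5141, -0.3127, 0.0682]
tcp_rot: [-3.016, -0.154, -0.794]
wrist_force: [-2.6, 3.2, 11.5]
width: -0.0
```

play_rows --series '[{"translation": [-0.002,0,0.0035],"spin": 0},{"translation": [-0.002,0,0.0035],"spin": 0}]'

```text
time: 22.25
tool_pos: [0.5148, -0.3133, 0.0614]
tcp_rot: [-3.017, -0.154, -0.797]
wrist_force: [-5.1, 0.6, 26.8]
width: -0.002
```

Run:
```python
from h import *
go(w(-.043,-.129,.058))
```

```text
t 22.25 q [-0.814  0.136  2.206  0.756  0.599  0.063] p [ 0.5148 -0.3133  0.0614] vee [-0.0423 -0.1297] lean 29.6 head 0.086 xhead 0.104 yz 0.008 F [-5.1  0.6 26.8] w -0.002
target [ 0.5141 -0.3126  0.058 ] local [-0.0023 -0.0007  0.0026] norm 0.003
```

play_rows --series '[{"translation": [0.0007,0,-0.0013],"spin": 0},{"translation": [0,0,0],"spin": 0},{"translation": [0,0,0],"spin": 0},{"translation": [0,0,0],"spin": 0},{"translation": [0,0,0],"spin": 0}]'

```text
time: 22.75
tool_pos: [0.5151, -0.3143, 0.063]
tcp_rot: [-3.019, -0.153, -0.798]
wrist_force: [-1.4, 0.1, 10.6]
width: -0.004
```

play_rows --series '[{"translation": [0,0,0],"spin": 0},{"translation": [0,0,0],"spin": 0},{"translation": [0,0,0],"spin": 0},{"translation": [0,0,0],"spin": 0},{"translation": [0,0,0],"spin": 0}]'

```text
time: 23.25
tool_pos: [0.5151, -0.3143, 0.0631]
tcp_rot: [-3.019, -0.153, -0.798]
wrist_force: [-0.5, 0.5, 9.9]
width: -0.006
```

Run:
```python
from h import *
st()
c=bot.get_calibration('scene');im=bot.read_camera('scene');cv2.imwrite('pics/s3.png',im)
r=im[...,2].astype(int)/np.maximum(im[...,1],1);x0,x1,y0,y1=220,345,160,260
m=((r>1.75)&(im[...,2]>70)).astype(np.uint8);q=np.zeros_like(m);q[y0:y1,x0:x1]=m[y0:y1,x0:x1]
for k in cv2.findContours(q,cv2.RETR_EXTERNAL,cv2.CHAIN_APPROX_SIMPLE)[0]:
    if cv2.contourArea(k)>25: print(cv2.boundingRect(k),cv2.contourArea(k))
for n,y,z in(("vee",0,.055),("ramp",.067,.0755)): print(n,[proj(c,w(x,y,z)).round() for x in(-.06,0,.06)])
wi=bot.read_camera('wrist');cv2.imwrite('pics/w9.png',wi)
```

```text
t 23.25 q [-0.814  0.133  2.204  0.752  0.599  0.067] p [ 0.5151 -0.3143  0.0631] vee [-0.0422 -0.1307] lean 29.6 head 0.080 xhead 0.105 yz 0.010 F [-0.5  0.5  9.9] w -0.006
(220, 183, 17, 22) 184.0
(220, 160, 125, 100) 4880.5
(220, 160, 20, 25) 376.0
vee [array([282., 184.]), array([275., 197.]), array([269., 210.])]
ramp [array([300., 184.]), array([294., 197.]), array([288., 210.])]
```

Run:
```python
from h import *
c=bot.get_calibration('scene');im=cv2.imread('pics/s3.png')
for y in(-.03,0,.03,.05,.067,.09,.11):
    z=.08 if abs(y)<.01 else .044+max(0,y-.024)*.141+.0
    print(y,[im[int(v),int(u)].tolist() for u,v in [proj(c,w(x,y,z)).round() for x in(-.04,0,.04)]])
print("pipe ref",im[215,417])
for v in (180,190,200,210): print(v,[round(x,2) for x in (im[v,255:320:3,2]/np.maximum(im[v,255:320:3,1],1))])
```

```text
-0.03 [[85, 92, 97], [49, 60, 86], [45, 67, 126]]
0 [[79, 86, 90], [86, 93, 99], [19, 40, 95]]
0.03 [[123, 135, 141], [125, 137, 143], [125, 137, 142]]
0.05 [[121, 132, 138], [124, 135, 140], [123, 133, 139]]
0.067 [[126, 137, 142], [124, 137, 142], [128, 139, 144]]
0.09 [[130, 143, 148], [128, 138, 145], [127, 139, 144]]
0.11 [[130, 141, 147], [128, 139, 143], [128, 140, 148]]
pipe ref [124 132 132]
180 [np.float64(1.01), np.float64(1.13), np.float64(1.57), np.float64(1.52), np.float64(1.08), np.float64(1.07), np.float64(1.06), np.float64(1.05), np.float64(1.05), np.float64(1.07), np.float64(1.44), np.float64(1.75), np.float64(1.76), np.float64(1.74), np.float64(1.78), np.float64(1.78), np.float64(1.74), np.float64(1.78), np.float64(1.78), np.float64(1.77), np.float64(1.81), np.float64(1.78)]
190 [np.float64(1.06), np.float64(1.06), np.float64(1.0), np.float64(1.23), np.float64(1.05), np.float64(1.15), np.float64(1.13), np.float64(1.06), np.float64(1.07), np.float64(2.33), np.float64(2.28), np.float64(1.15), np.float64(1.04), np.float64(1.04), np.float64(1.04), np.float64(1.04), np.
[... 202 characters left out ...]
float64(2.38), np.float64(2.4), np.float64(2.29), np.float64(2.35), np.float64(1.99), np.float64(1.04), np.float64(1.04), np.float64(1.04), np.float64(1.04), np.float64(1.03), np.float64(1.04), np.float64(1.04), np.float64(1.04), np.float64(1.03), np.float64(1.04), np.float64(1.04), np.float64(1.21)]
210 [np.float64(1.25), np.float64(1.28), np.float64(1.1), np.float64(2.21), np.float64(1.17), np.float64(1.0), np.float64(2.21), np.float64(2.33), np.float64(1.05), np.float64(1.05), np.float64(1.04), np.float64(1.05), np.float64(1.03), np.float64(1.04), np.float64(1.04), np.float64(1.04), np.float64(1.04), np.float64(1.05), np.float64(1.05), np.float64(1.21), np.float64(1.18), np.float64(1.24)]
```

play_rows --series '[{"translation": [0.0034,0,-0.006],"spin": 0},{"translation": [0.0034,0,-0.006],"spin": 0},{"translation": [0.0034,0,-0.006],"spin": 0},{"translation": [0.0034,0,-0.006],"spin": 0},{"translation": [0.0034,0,-0.006],"spin": 0}]'

```text
time: 23.85
tool_pos: [0.5145, -0.3135, 0.0969]
tcp_rot: [-3.019, -0.153, -0.796]
wrist_force: [-0.0, -0.1, 1.1]
width: -0.004
```

play_rows --series '[{"translation": [0,0,-0.012],"spin": 0},{"translation": [0,0,-0.02],"spin": 0},{"translation": [0,0,-0.03],"spin": 0},{"translation": [0,0,-0.04],"spin": 0},{"translation": [-0.02,0,-0.03],"spin": 0}]'

```text
time: 24.35
tool_pos: [0.4314, -0.3202, 0.2023]
tcp_rot: [-3.019, -0.157, -0.792]
wrist_force: [0.8, -2.0, -0.7]
width: -0.003
```

play_rows --series '[{"translation": [-0.01,0,-0.02],"spin": 0},{"translation": [0,0,0],"spin": 0},{"translation": [0,0,0],"spin": 0}]'

```text
time: 24.65
tool_pos: [0.4123, -0.3212, 0.2114]
tcp_rot: [-3.018, -0.152, -0.789]
wrist_force: [-0.4, -0.5, -0.1]
width: 0.001
```

Run:
```python
from h import *
st()
c=bot.get_calibration('scene');im=bot.read_camera('scene');t=bot.read_camera('top');wi=bot.read_camera('wrist')
cv2.imwrite('pics/s4.png',im);cv2.imwrite('pics/t4.png',t)
a=cv2.resize(im[140:290,180:440],(520,300),interpolation=cv2.INTER_CUBIC)
b=cv2.resize(t[140:280,210:470],(520,280),interpolation=cv2.INTER_CUBIC)
k=np.zeros((580,800,3),np.uint8);k[:300,:520]=a;k[300:,:520]=b
k[:175,520:]=cv2.resize(wi,(280,175));k[180:380,520:]=cv2.resize(cv2.imread('pics/s3.png')[150:240,225:351],(280,200),interpolation=cv2.INTER_CUBIC)
k[380:580,520:]=cv2.resize(im[150:240,225:351],(280,200),interpolation=cv2.INTER_CUBIC)
cv2.imwrite('pics/fin.png',k)
```

```text
t 24.65 q [-1.005 -0.195  2.2    0.557  0.963  0.182] p [ 0.4123 -0.3212  0.2114] vee [-0.1451 -0.1274] lean 29.3 head 0.087 xhead 0.102 yz 0.006 F [-0.4 -0.5 -0.1] w 0.001
```

View pics/fin.png

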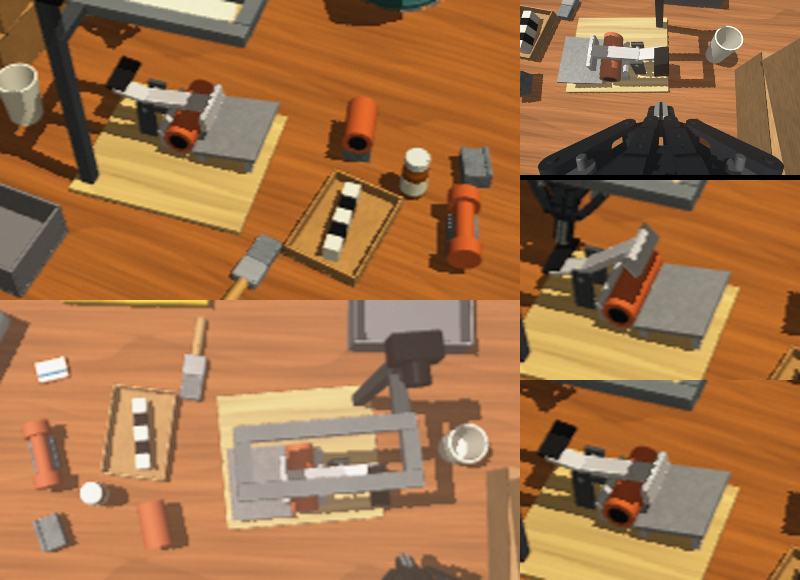

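```bash
python3 -c "
from workcell import bot
print(bot.finish_job())"
```

```text
the job is handed in; nothing more can be done
None
```

The job is done and handed in at about 25 s. The scale bar lies flat in the cardboard tray, and the long pipe is seated in the vee with the sprung jaw closed on it.

- **Leaning the tool:** Moves could only shift the tool or turn it about its own axis. I got the 29° backward lean needed under the light frame by pushing the arm against its far reach limit. The lean stayed once I pulled back.
- **Loading the pipe:** I released it on the ramp about 94 mm from the vee. It rolled down and rested against the closed jaw. I measured it there 67.3 mm from the vee, square to it, with its centre about 1 mm off the middle of its length.
- **Opening the jaw:** I pressed the paddle to its stop, where the force rose to 27 N, then eased back to about 10 N. The pipe rolled into the vee by itself. I waited about a second before letting the paddle up.
- **Last checks:** The final pictures show the pipe under the closed jaw, the ramp empty, and the bar in the tray. The stub, bobbin, jar, brush and penpot look unmoved. The gripper is clear and the wrist force reads about zero.
- **Close calls and gaps:** Joint 6 reached 2.545 of its 2.55 rad limit just after I lifted the pipe. I did not measure the jaw's final angle, the pipe's final position along the vee, or whether the other items shifted; these I judged only by eye. I also did not check the sherds separately.

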